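# Rack the valve bars heavy end down

## Robot

A 6-joint arm with a two-finger parallel gripper is mounted at the origin on the work surface. World frame = base frame: x ahead of the robot, y to its left, z up, the work surface at z = 0. Lengths are in mm, angles in rad, forces in N, time in s.
With the tool pointing down it reaches from about 375 to 925 mm from the base axis. Payload 5.7 kg.
Tool frame: the origin (TCP) lies midway between the tips of the shut fingers; the grasp point (between the pads) lies 19 mm behind it; z points along the fingers, y is the direction in which the jaws open and shut (so a half turn about z gives the same grasp; the last joint's range is limited). The gripper opens to 85 mm and grips with 20 to 120 N. Pads are 22 mm wide; open, the fingers measure 114 mm over their backs; the gripper's body (76 mm by 85 mm) begins 54 mm behind the grasp point. The pads swing forward as they close: fully open they stand 13 mm farther back than shut.
Start: joints at [-1.227, 0.359, 1.51, -0, 1.272, -0.115], TCP at [265.704, -537.926, 231.267] pointing down, gripper open.
Joint ranges: [-2.97, 2.97], [-1.01, 2.36], [0.21, 2.38], [-0.96, 4.11], [0.2, 2.71], [-2.98, 2.98]. Speed limits (rad/s): [2.39, 2.39, 3.14, 3.14, 3.14, 3.14].

## Interface

Orientations are given as a rotation vector (axis times angle).
In Python, from station import manip gives the robot as it stands.
- The arm moves only by the tool play_rows, never from a script. Its argument "deltas" is a list of rows, each a list of 7 numbers: the shift along the tool's x, y, z scaled (see below), then the turn, a rotation vector about the tool's x, y, z scaled (see below), then the closure, from -1 (fully open) to 1 (shut). In form: [[tx, ty, tz, rx, ry, rz, gripper], ...]. A call has 1 to 5 rows; each row shifts and turns the commanded pose from where the row before left it, along the tool's axes as they then stand; what a row does not reach is not made up. The controller multiplies each number of a shift by 6 cm and each number of a turn by 0.12 rad. A row lasts 1/8 s, in which the tool goes at most 62.5 mm and 10.7 degrees, less where a joint would pass 70% of its speed; a pose out of reach is approached as far as the arm can. A call with a number of a shift or a turn outside -1 to 1 is refused whole. A call with a gripper value outside its range is refused whole. The fingers move at their own pace and stop on an object; the grip force is fixed at half the most. Time passes only in rows, so rows that do not move let the fingers close. It gives the time, the measured TCP pose, the force and the opening at its end, in the units of the state.
- manip.read_state(): the state, without advancing time (a new reading comes with each control period).
- manip.capture(name): name is "scene" or "top" or "wrist"; returns a dict with "frame" (480x640x3 uint8, blue, green, red), "vertical_fov" (degrees; the focal length in pixels is half the picture's height over the tangent of half this angle, whatever the lens; pixels are square), "cx", "cy" (the principal point, pixels), "R" (3x3) and "t" (3): a world point X has camera coordinates R X + t. Camera axes: x right, y down, z forward; pixel columns grow to the right and rows downward; lengths in mm; the calibration is good to about 2 mm. A picture is of the moment at which its call begins. There is no depth.
- manip.finish_job(): hands the job in, once; it reports no verdict.
The state is a dict: "time": time; "qpos": joint angles; "dq": joint speeds; "effort": joint torques, N m; "eef_pos": TCP position; "eef_rot": TCP orientation; "contact_force": force on the tool from outside, world axes, zero at the start; "ft_torque": the same for the moment, N m; "width": finger opening in mm.
Only numpy, scipy, OpenCV 4.12 (cv2) and the standard library are available. Lean on these libraries where they do the work, as an engineer would, in place of code of your own. Each camera call takes 0.05 s, during which the arm holds its last target.

## Task

Move the three square valve bars from the turntable into the sloping rack, one to a berth, each lying flat on both rails close to the foot stop with its heavy end at the low side. Both ends look alike: only lifting a bar at its middle and feeling which way it pulls tells which end is heavy. Lay the bars down without dropping them, and leave the other fittings on the turntable where they are.

Things in the scene. Friction and masses are not known exactly. Their poses are not given: they have to be found in the camera images.
- bar_a: one of 3 like valve bars: bare aluminium, 32 x 32 mm, 184 mm long, same black cap on both ends, lying flat. About 0.44 kg, of which 0.28 kg is hidden 50 mm from mid-length in one end: unseen, at random +x or -x. Held at mid-length it pulls 0.11 to 0.16 N m down to the heavy end. Origin: centre of the underside at mid-length; x along the bar, z up.
- bar_b: one of 3 like valve bars: bare aluminium, 32 x 32 mm, 184 mm long, same black cap on both ends, lying flat. About 0.44 kg, of which 0.28 kg is hidden 50 mm from mid-length in one end: unseen, at random +x or -x. Held at mid-length it pulls 0.11 to 0.16 N m down to the heavy end. Origin: centre of the underside at mid-length; x along the bar, z up.
- bar_c: one of 3 like valve bars: bare aluminium, 32 x 32 mm, 184 mm long, same black cap on both ends, lying flat. About 0.44 kg, of which 0.28 kg is hidden 50 mm from mid-length in one end: unseen, at random +x or -x. Held at mid-length it pulls 0.11 to 0.16 N m down to the heavy end. Origin: centre of the underside at mid-length; x along the bar, z up.
- turntable: round white melamine turntable, 400 mm across, top 40 mm above the bench, stiff bearing. Origin: on the bench at its axis, z up. The bars lie side by side about its middle, other fittings stand near its rim.
- bed: fixed plywood rack's bed, sloping 30 deg; 3 berths 80 mm apart along y. Origin: mid-bed, level with the rails' tops, 95 mm above the bench; x UP the slope, y across, z square to it. A bar lies along x on 2 rails (x = -55, +55 mm, tops z = 0) between guide blocks 15 mm high, 46 mm apart. Foot stop: face at x = -97 mm, top z = 22 mm. Open between the rails, over 50 mm deep.
- berth1 (a point): berth 1 of the rack: the point where the centre of a bar's underside comes to rest (bar's low end then 5 mm from the foot stop); axes as the bed's: x up the slope, z square to it. Any bar may go in any berth.
- berth2 (a point): berth 2 of the rack: the point where the centre of a bar's underside comes to rest (bar's low end then 5 mm from the foot stop); axes as the bed's: x up the slope, z square to it. Any bar may go in any berth.
- berth3 (a point): berth 3 of the rack: the point where the centre of a bar's underside comes to rest (bar's low end then 5 mm from the foot stop); axes as the bed's: x up the slope, z square to it. Any bar may go in any berth.
- lower_rail: the rail at the low end of the bed: steel, 260 mm long, 16 mm wide, with guide blocks; origin at the middle of its top, axes as the bed's
- upper_rail: the rail at the high end of the bed, like the lower one; a bar with its heavy end down loads it with about 0.6 N, one the wrong way round with about 3 N
- elbow: brass barbed elbow, 26 mm round foot, 53 mm tall, standing; a bystander near the turntable's rim. Origin: centre of its underside.
- tee: galvanized tee lying on its run, 56 mm long, 49 mm tall; a bystander near the turntable's rim. Origin: centre of its underside.
- coupler: red plastic quick coupler, 37 mm round, 48 mm tall, standing; a bystander near the turntable's rim. Origin: centre of its underside.
- union: zinc-plated pipe union with a hexagon nut, 46 mm across, 44 mm tall, standing; a bystander near the turntable's rim. Origin: centre of its underside.
There are look-alikes about, which are no part of the job. What is shaped like the bar_c but orange is not meant.

How it is judged:
By the outcome, as a careful person would: the job done as asked, in the order asked, and still so for the second after the job is handed in, with the robot touching nothing.
It also fails if it takes over 72 s, if anything falls off the work surface, if the arm or the gripper's body presses on something with over 40 N, if the wrist force passes 120 N, or if a joint passes its speed limit or range.

## Working session

There is one attempt and no reset: what is moved stays moved. The work goes in short steps, Python scripts to look and compute and a tool call to move; the robot and the scene stay as the last step left them, time stands still between calls to the robot, and variables do not carry over. Pictures are saved under pics/ and viewed, and the job is handed in when it is done.

Besides the shell and the picture viewer there is one more tool, called after ">>>" by a JSON object that holds its "method" and its "body". play_rows: Moves the arm, as the interface text tells. Its arguments: {"type":"object","properties":{"deltas":{"type":"array","items":{"type":"array","items":{"type":"number","minimum":-1,"maximum":1}}}},"required":["deltas"]}

```bash
ls; mkdir -p pics
python3 - <<'E'
from station import manip
import cv2
s=manip.read_state()
for k,v in s.items(): print(k,v)
for n in ["scene","top","wrist"]:
    c=manip.capture(n); cv2.imwrite(f"pics/{n}0.png",c["frame"]); print(n,c["vertical_fov"],c["cx"],c["cy"],c["R"],c["t"])
E
```

```text
pics
time 0.0
qpos [-1.22711872e+00  3.59510803e-01  1.51144455e+00 -7.04918691e-07
  1.27253311e+00 -1.15122132e-01]
dq [-0.00233975  0.00027534 -0.0008492   0.00037387  0.00063173 -0.00030089]
effort [-1.20314157e-04 -5.27629387e+01 -2.78616536e+01 -3.42411004e-04
  1.33668777e-02  1.79244694e-05]
eef_pos [ 265.46736242 -537.29796668  230.44554867]
eef_rot [-3.05745835e+00 -7.13948715e-01  3.40416982e-04]
contact_force [-0.24259867 -0.39015535  0.28403208]
ft_torque [-0.00048565  0.02045294  0.03917247]
width 85.4772467425778
scene 46.38321544377133 319.4838831647665 233.77438535075618 [[-0.32230663  0.94660436 -0.00765609]
 [ 0.59246449  0.1954055  -0.78153856]
 [-0.73831177 -0.25643102 -0.62380996]] [ 299.32249154 -176.72748392 1646.61170733]
top 42.14454676042768 322.8319225756979 237.24164159495396 [[ 0.01872857 -0.99968257 -0.01685205]
 [-0.99541002 -0.01706108 -0.09416911]
 [ 0.0938517   0.01853835 -0.99541358]] [-136.36256662  476.72662865 1831.77075314]
wrist 67.26897768041151 320.08448202548993 241.23533982069745 [[ 0.44222938 -0.89689901 -0.00231144]
 [-0.84693861 -0.41844104  0.32802757]
 [-0.2951748  -0.14310578 -0.94466532]] [-599.71597048  -43.80145563  382.75076203]
```

View pics/scene0.png

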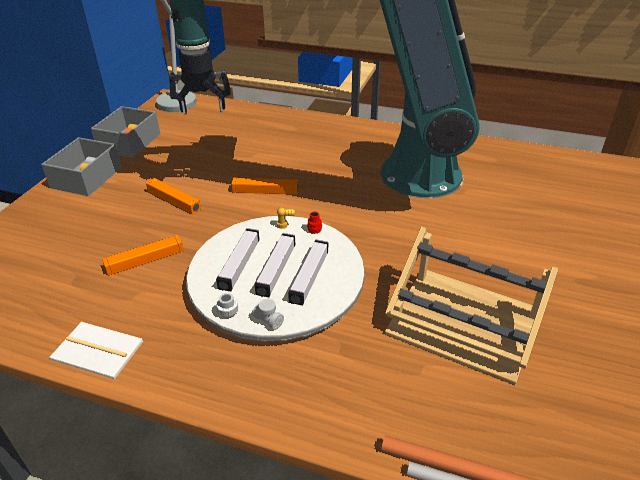

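View pics/top0.png

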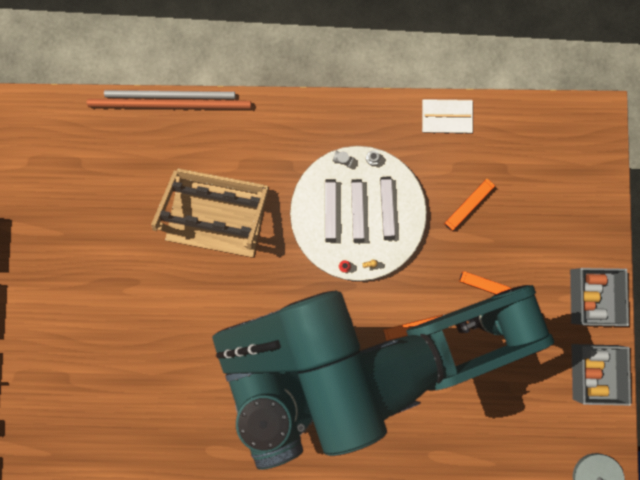

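View pics/wrist0.png

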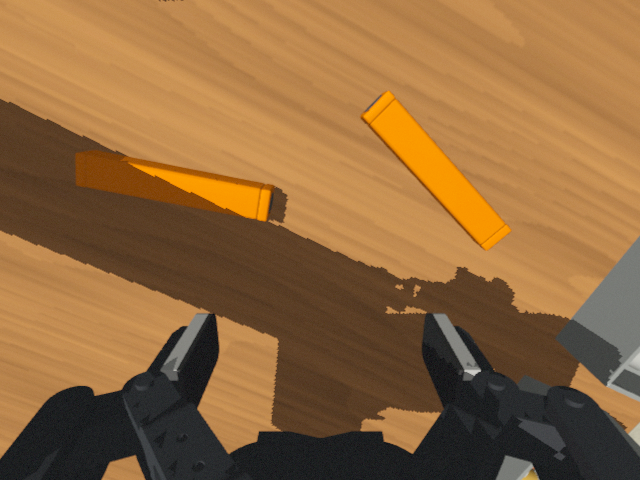

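The scene shows three bare-metal bars on the white turntable at top pixels (331,211), (359,211) and (389,209). The orange bars at top (470,204), (485,283) and (410,325) are the decoys. The rack is at top (212,213). Next I'll take close crops.

Run:
```python
import cv2
t=cv2.imread("pics/top0.png"); s=cv2.imread("pics/scene0.png")
cv2.imwrite("pics/c1.png",cv2.resize(t[160:260,145:275],None,fx=6,fy=6,interpolation=cv2.INTER_CUBIC))
cv2.imwrite("pics/c2.png",cv2.resize(t[140:285,285:435],None,fx=4,fy=4,interpolation=cv2.INTER_CUBIC))
cv2.imwrite("pics/c3.png",cv2.resize(s[220:390,370:570],None,fx=3.5,fy=3.5,interpolation=cv2.INTER_CUBIC))
cv2.imwrite("pics/c4.png",cv2.resize(s[200:345,180:370],None,fx=4,fy=4,interpolation=cv2.INTER_CUBIC))
```

```text
(no output)
```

View pics/c1.png

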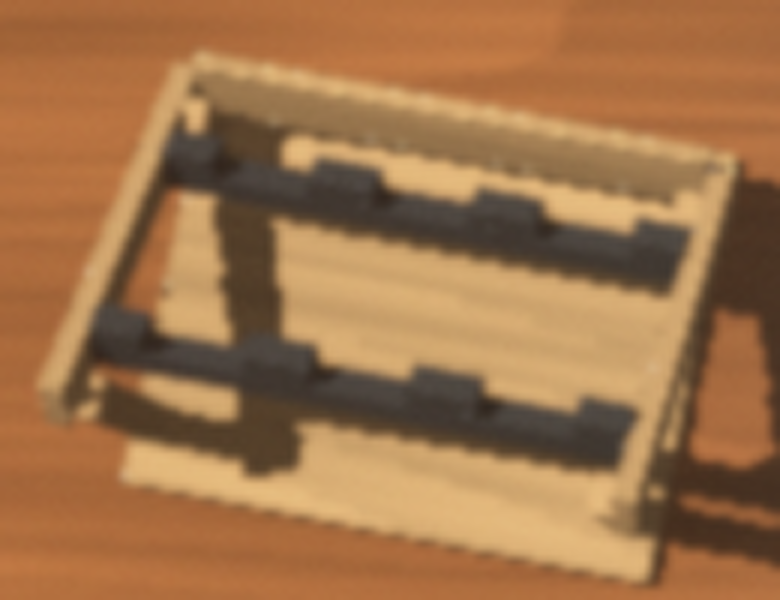

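View pics/c2.png

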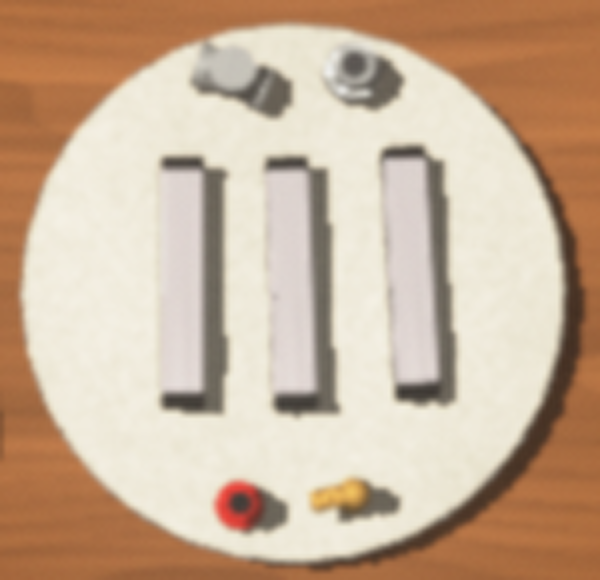

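View pics/c3.png

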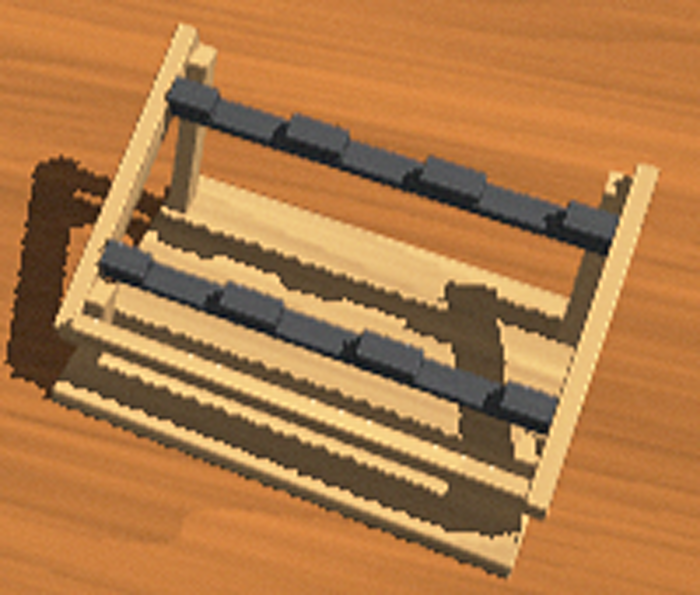

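View pics/c4.png

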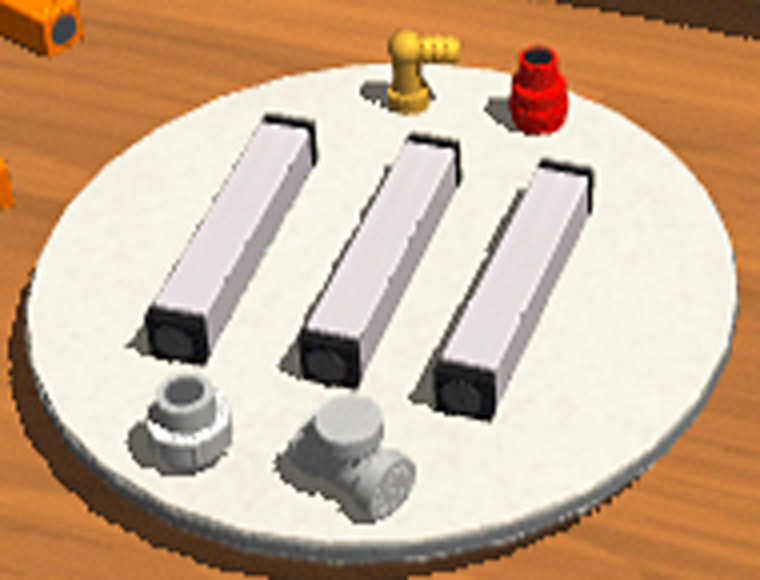

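```bash
cat > h.py <<'E'
import numpy as np, cv2
from scipy.optimize import least_squares
from scipy.spatial.transform import Rotation as Rn
from station import manip
def proj(c,X):
    X=np.atleast_2d(X); p=X@np.array(c["R"]).T+np.array(c["t"])
    f=240/np.tan(np.radians(c["vertical_fov"]/2))
    return np.c_[c["cx"]+f*p[:,0]/p[:,2], c["cy"]+f*p[:,1]/p[:,2]]
def bedR(yaw):  # yaw: direction of bed x horizontal
    cy,sy=np.cos(yaw),np.sin(yaw); c,s=np.cos(np.pi/6),np.sin(np.pi/6)
    x=np.array([c*cy,c*sy,s]); y=np.array([-sy,cy,0]); return np.c_[x,y,np.cross(x,y)]
def bed(p,X): return np.array([p[0],p[1],95])+np.atleast_2d(X)@bedR(p[2]).T
def bar(p,X,z=40):
    c,s=np.cos(p[2]),np.sin(p[2]); X=np.atleast_2d(X)
    return np.c_[p[0]+c*X[:,0]-s*X[:,1],p[1]+s*X[:,0]+c*X[:,1],X[:,2]+z]
def fit(f,obs,p0):
    g=lambda p: np.concatenate([(proj(c,f(p,X))-u).ravel() for c,X,u in obs])
    r=least_squares(g,p0,loss="soft_l1"); return r.x,r.fun
BOX=np.array([[x,y,z] for z in (0,32) for x,y in ((-92,-16),(92,-16),(92,16),(-92,16))])
E
cat > f1.py <<'E'
from h import *
S=manip.capture("scene");T=manip.capture("top")
sc=lambda a,k,o:np.array(a,float)/k+np.array(o)
Xb=[[55,40,15],[55,-40,15],[-55,40,15],[-55,-40,15]]
us=sc([(318,134),(453,178),(254,305),(391,355)],3.5,(370,220))
# top: right = bed +y
ut=sc([(447,388),(282,356),(508,212),(346,180)],6,(145,160))
p,r=fit(bed,[(S,Xb,us),(T,Xb,ut)],[600,220,np.pi])
print("bed",p,r.round(1))
C=[[-92,16,32],[-92,-16,32],[92,16,32],[92,-16,32]]  # near robot = -x
# scene: near camera = +x ; left=-y
sb=[[(265,117),(317,124),(147,312),(208,318)],[(411,136),(460,143),(303,335),(361,340)],[(541,160),(592,167),(437,367),(497,370)]]
tb=[[(381,150),(423,148),(439,394),(397,398)],[(265,159),(307,158),(317,406),(275,409)],[(161,158),(204,158),(205,406),(162,406)]]
CS=[[-92,-16,32],[-92,16,32],[92,-16,32],[92,16,32]]
CT=[[92,16,32],[92,-16,32],[-92,-16,32],[-92,16,32]]
bs=[]
for a,b in zip(sb,tb):
    q,r=fit(bar,[(S,CS,sc(a,4,(180,200))),(T,CT,sc(b,4,(285,140)))],[600,0,0]); bs.append(q); print("bar",q,r.round(1))
np.savez("fit.npz",p=p,bs=bs)
E
cat > ov.py <<'E'
from h import *
d=np.load("fit.npz");S=cv2.imread
G=[]
for x0 in (-55,55):
  for y0,y1 in ((-57,-23),(23,57)):
    for z in (0,15): G.append([[x0-8,y0,z],[x0+8,y0,z],[x0+8,y1,z],[x0-8,y1,z]])
  G.append([[x0-8,-130,0],[x0+8,-130,0],[x0+8,130,0],[x0-8,130,0]])
G.append([[-97,-120,0],[-97,-120,22],[-97,120,22],[-97,120,0]])
for n,(x0,y0,w,h,k) in {"scene":(180,200,390,190,2),"top":(145,140,295,145,2.7)}.items():
    c=manip.capture(n);k*=1;im=cv2.resize(c["frame"][y0:y0+h,x0:x0+w],None,fx=k,fy=k,interpolation=cv2.INTER_CUBIC)
    L=[bed(d["p"],g) for g in G]
    for q in d["bs"]:
        b=bar(q,BOX); L+= [b[4:],b[:4]]
    for l in L: cv2.polylines(im,[np.int32(np.round((proj(c,l)+.5-[x0,y0])*k*16))],True,(0,255,0),1,cv2.LINE_AA,4)
    cv2.imwrite(f"pics/ov_{n}.png",im)
E
python3 f1.py; python3 ov.py
```

```text
bed [549.07452498 194.67963028   2.97649406] [-0.3 -1.6  0.1 -2.  -0.5 -2.  -0.  -2.3 -0.4 -1.5 -0.7 -1.3 -0.6 -2.
 -0.5 -1.5]
bar [ 564.52898627 -314.56723789 -200.9811858 ] [ 0.4 -3.1  0.1 -2.9  0.4 -0.6 -0.8  0.4 -0.6 -1.  -0.1 -1.2  0.5  0.
 -0.1 -0.3]
bar [ 554.75830505 -227.87806227 -131.88374578] [-0.1 -3.1  0.6 -2.8 -0.2 -0.7 -0.4  0.7 -0.8 -0.5 -0.3 -0.8  0.4  0.
 -0.2 -0.2]
bar [ 554.22731263 -149.43188265  -87.93140263] [-0.  -2.7  0.5 -2.  -0.2 -1.1 -0.6  1.3 -0.8 -0.7 -0.5 -0.9  0.3 -0.1
 -0.1  0.1]
```

View pics/ov_scene.png

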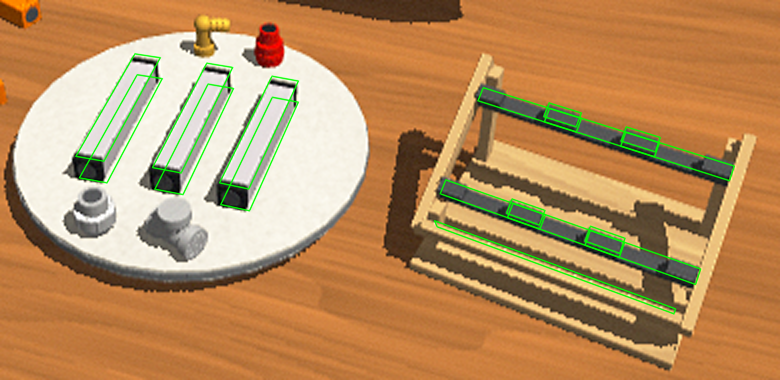

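View pics/ov_top.png

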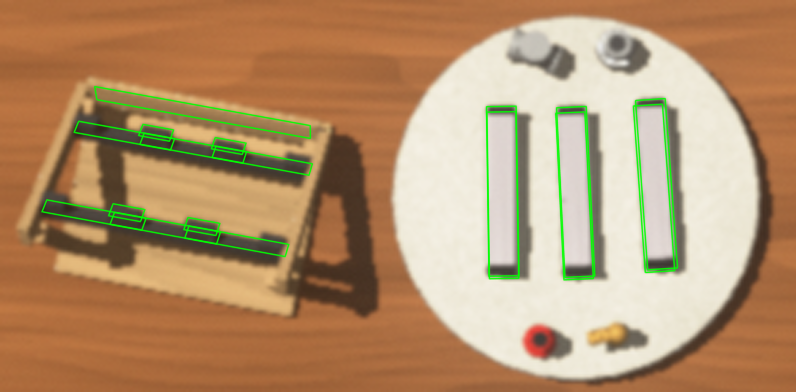

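```bash
cat >> f1.py <<'E'
print("---")
sc=lambda a,k,o:(np.array(a,float)+.5)/k-.5+np.array(o)
us=sc([(318,134),(453,178),(254,305),(391,355)],3.5,(370,220)); ut=sc([(447,388),(282,356),(508,212),(346,180)],6,(145,160))
bz=lambda p,X: bed(p,X)+[0,0,p[3]]
for nm,o in (("S",[(S,Xb,us)]),("T",[(T,Xb,ut)])):
    q,r=fit(bed,o,[550,195,2.97]); print(nm,q,r.round(1))
q,r=fit(bz,[(S,Xb,us),(T,Xb,ut)],[550,195,2.97,0]); print("z",q,r.round(1))
print(np.linalg.inv(S["R"])@-S["t"],np.linalg.inv(T["R"])@-T["t"])
for a,b in zip(sb,tb):
    for o in ([(S,CS,sc(a,4,(180,200)))],[(T,CT,sc(b,4,(285,140)))]):
        q,r=fit(bar,o,[560,-230,0.05]); print(q,r.round(1))
    q,r=fit(lambda p,X:bar(p,X,p[3]),[(S,CS,sc(a,4,(180,200))),(T,CT,sc(b,4,(285,140)))],[560,-230,0.05,40]); print("z",q,r.round(1))
E
python3 f1.py | sed -n '/---/,$p'
```

```text
---
S [553.81393403 194.89730445   2.97591071] [-0.2  0.2  0.4 -0.1 -0.4  0.1  0.2 -0.2]
T [545.84412348 194.13417905   2.97000827] [ 0.   0.2 -0.3  0.2  0.  -0.3  0.2 -0.1]
z [546.79922545 195.19553762   2.97393377  -6.42664398] [ 0.   0.4  0.3  0.1 -0.2 -0.1  0.1 -0.5  0.2  0.  -0.1  0.2 -0.  -0.4
  0.2  0. ]
[1416.89117768  173.43586062  891.34508755] [ 305.1775285  -162.14381356 1865.96441015]
[ 5.67295853e+02 -3.14369787e+02  8.48856224e-02] [ 0.2 -2.  -0.  -1.8  0.4  0.7 -0.7  1.6]
[ 5.63883269e+02 -3.13625532e+02  7.32806738e-02] [-0.3 -0.4  0.2 -0.6  0.3  0.7 -0.2  0.3]
z [ 5.64693453e+02 -3.15120263e+02  7.92585918e-02  3.61092052e+01] [ 0.8 -1.4  0.4 -1.2  0.7  1.1 -0.6  2.1 -0.  -0.4  0.4 -0.6  0.9  0.5
  0.4  0.2]
[ 5.57435281e+02 -2.27517238e+02  6.74091760e-02] [-0.2 -2.1  0.5 -1.7 -0.1  0.6 -0.2  2. ]
[ 5.54792723e+02 -2.27502873e+02  5.35826579e-02] [-0.3 -0.2  0.2 -0.4  0.3  0.5 -0.3  0.1]
z [ 5.55211719e+02 -2.28209546e+02  6.06375652e-02  3.65671808e+01] [ 0.2 -1.5  0.9 -1.1 -0.1  0.9 -0.3  2.4 -0.3 -0.1  0.2 -0.3  0.7  0.4
  0.2  0.1]
[ 5.56924568e+02 -1.49125471e+02  3.91228819e-02] [-0.1 -1.6  0.4 -0.9  0.1  0.3 -0.3  2.6]
[ 5.54255782e+02 -1.49149257e+02  2.14777603e-02] [-0.1 -0.4  0.1 -0.4  0.2  0.4 -0.2  0.4]
z [ 5.54563974e+02 -1.49655863e+02  3.13154279e-02  3.71007572e+01] [ 0.3 -1.3  0.8 -0.5 -0.   0.4 -0.4  2.7 -0.2 -0.2 -0.  -0.4  0.6  0.3
  0.3  0.5]
```

```bash
cat >> h.py <<'E'
def downR(yaw): # tool x at world yaw, z down
    c,s=np.cos(yaw),np.sin(yaw); return np.array([[c,s,0],[s,-c,0],[0,0,-1.]])
def bedtool(p,flip): # tool z=-bed z, tool x = bed x (flip=0) or -bed x
    B=bedR(p[2]); x=B[:,0]*(-1 if flip else 1); z=-B[:,2]; return np.c_[x,np.cross(z,x),z]
def plan(pos,R,n=None,g=-1,start=None,step=50.,ang=.1):
    s=manip.read_state()
    P,Q=(np.array(s["eef_pos"]),Rn.from_rotvec(s["eef_rot"])) if start is None else (np.array(start[0],float),Rn.from_matrix(start[1]))
    T=Rn.from_matrix(R); rv=(Q.inv()*T).as_rotvec(); D=np.array(pos)-P
    if n is None: n=int(np.ceil(max(np.linalg.norm(D)/step,np.linalg.norm(rv)/ang,1)))
    print("now",P.round(1),"d",D.round(1),"rv",rv.round(3),"n",n)
    for i in range(n):
        loc=(Q*Rn.from_rotvec(rv*i/n)).inv().apply(D/n)
        print([*(loc/60).round(3).tolist(),*(rv/n/.12).round(3).tolist(),g])
def st():
    s=manip.read_state(); print("t %.2f"%s["time"],"pos",np.round(s["eef_pos"],1),"rot",np.round(s["eef_rot"],3),"F",np.round(s["contact_force"],2),"M",np.round(s["ft_torque"],3),"w %.1f"%s["width"],"q",np.round(s["qpos"],2))
E
python3 - <<'E'
from h import *
st();c=manip.capture("wrist");s=manip.read_state()
C=-np.array(c["R"]).T@c["t"]; R0=Rn.from_rotvec(s["eef_rot"])
print("cam in tool",R0.inv().apply(C-s["eef_pos"]),R0.inv().apply(np.array(c["R"])[2]))
plan([500,-228,250],downR(.05))
E
```

```text
t 0.45 pos [ 265.7 -537.9  231.2] rot [-3.059 -0.714  0.   ] F [-0.29  0.05 -0.6 ] M [-0.004  0.04  -0.042] w 85.3 q [-1.23  0.36  1.51  0.    1.27 -0.12]
cam in tool [  83.69937119    0.99628073 -143.94557255] [-3.28184863e-01 -9.41190650e-04  9.44613048e-01]
now [ 265.7 -537.9  231.3] d [234.3 309.9  18.7] rv [-0.     0.     0.409] n 8
[0.724, -0.363, -0.039, -0.0, 0.0, 0.426, -1]
[0.704, -0.399, -0.039, -0.0, 0.0, 0.426, -1]
[0.683, -0.435, -0.039, -0.0, 0.0, 0.426, -1]
[0.66, -0.469, -0.039, -0.0, 0.0, 0.426, -1]
[0.635, -0.502, -0.039, -0.0, 0.0, 0.426, -1]
[0.608, -0.534, -0.039, -0.0, 0.0, 0.426, -1]
[0.58, -0.564, -0.039, -0.0, 0.0, 0.426, -1]
[0.551, -0.593, -0.039, -0.0, 0.0, 0.426, -1]
```

>>> {"method": "play_rows", "body": {"deltas": [[0.724,-0.363,-0.039,0,0,0.426,-1],[0.704,-0.399,-0.039,0,0,0.426,-1],[0.683,-0.435,-0.039,0,0,0.426,-1],[0.66,-0.469,-0.039,0,0,0.426,-1],[0.635,-0.502,-0.039,0,0,0.426,-1]]}}

```text
time: 1.12
eef_pos: [413.0, -343.0, 243.3]
eef_rot: [3.125, 0.316, 0.001]
contact_force: [1.3, -0.1, 0.8]
width: 84.9
```

>>> {"method": "play_rows", "body": {"deltas": [[0.608,-0.534,-0.039,0,0,0.426,-1],[0.58,-0.564,-0.039,0,0,0.426,-1],[0.551,-0.593,-0.039,0,0,0.426,-1],[0,0,0,0,0,0,-1]]}}

```text
time: 1.62
eef_pos: [501.8, -225.5, 250.3]
eef_rot: [-3.14, -0.084, -0.002]
contact_force: [-0.8, -1.3, 0.5]
width: 85.2
```

Run:
```python
from h import *
st();c=manip.capture("wrist");cv2.imwrite("pics/w1.png",c["frame"]);st()
```

```text
t 1.62 pos [ 501.8 -225.5  250.3] rot [-3.14e+00 -8.40e-02 -2.00e-03] F [-0.79 -1.31  0.53] M [-0.006  0.002 -0.015] w 85.2 q [-0.55  0.27  1.59  0.    1.28  0.97]
t 1.68 pos [ 500.7 -227.   250.1] rot [3.14  0.084 0.   ] F [ 0.12 -0.14 -0.12] M [ 0.013 -0.003  0.012] w 85.8 q [-0.55  0.27  1.59 -0.    1.28  0.97]
```

View pics/w1.png

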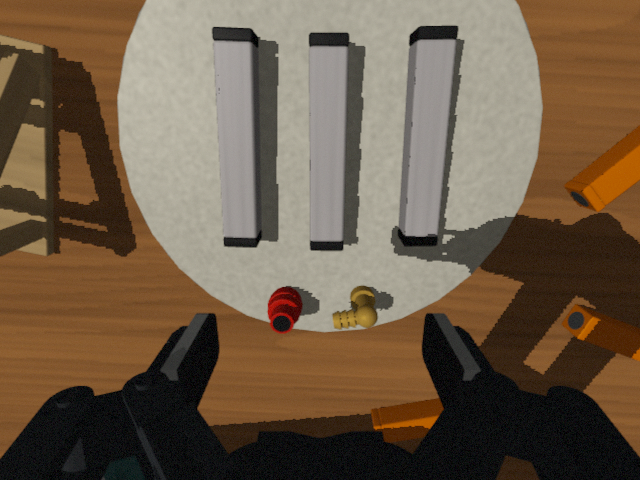

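Run:
```python
import cv2,numpy as np
f=cv2.imread("pics/w1.png")
a=cv2.resize(f[15:60,200:470],None,fx=2.9,fy=2.9,interpolation=cv2.INTER_CUBIC);b=cv2.resize(f[215:260,200:470],None,fx=2.9,fy=2.9,interpolation=cv2.INTER_CUBIC)
cv2.imwrite("pics/w1c.png",np.vstack([a,b]))
```

```text
(no output)
```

View pics/w1c.png

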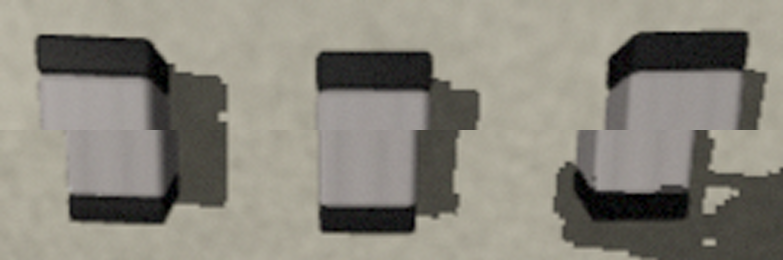

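```bash
cat > f2.py <<'E'
from h import *
W=manip.capture("wrist")
sc=lambda a:(np.array(a,float)+.5)/2.9-.5
P=[[(37,38),(150,38),(70,91),(163,91)],[(317,53),(431,53),(320,102),(415,102)],[(636,34),(747,32),(591,89),(688,88)]]
C=[[92,16,32],[92,-16,32],[-92,16,32],[-92,-16,32]]
bs=[]
for p in P:
    u=sc(p)+[200,15]; u[2:,1]+=200
    q,r=fit(bar,[(W,C,u)],[555,-200,.05]); print(q,r.round(1)); bs.append(q)
    q,r=fit(lambda p,X:bar(p,X,p[3]),[(W,C,u)],[555,-200,.05,40]); print("z",q,r.round(1))
d=np.load("fit.npz"); np.savez("fit.npz",p=d["p"],bs=bs)
E
python3 f2.py
```

```text
[ 5.54906693e+02 -1.52512810e+02  1.42913505e-02] [-1.1 -1.8  0.9 -0.  -0.7  0.6  0.9  1.8]
z [ 5.54859805e+02 -1.51688422e+02  1.56505679e-02  3.61834021e+01] [-0.9 -0.6  0.5  1.1 -0.4 -0.8  0.9  0.4]
[ 5.55215970e+02 -2.31658106e+02  4.87491261e-02] [-0.7 -0.7  0.7 -0.5 -0.4  1.2  0.4  1.3]
z [ 5.55366507e+02 -2.31711810e+02  4.87523377e-02  3.68204439e+01] [-0.5 -0.   0.5  0.1 -0.2 -0.1  0.3 -0. ]
[ 5.64548873e+02 -3.18643268e+02  6.74073908e-02] [-1.3 -0.6  1.3 -0.6 -0.1  1.3  0.1  1.2]
z [ 5.64784972e+02 -3.19514903e+02  6.64502919e-02  3.68651896e+01] [-1.1  0.   1.2  0.1 -0.  -0.  -0.  -0.1]
```

Run:
```python
from h import *
a=([555,-151,130],downR(.016)); plan(*a,g=-.6); plan([555,-151,48],a[1],start=a,g=-.6,step=45)
```

```text
now [ 500.  -227.9  250. ] d [  55.    76.9 -120. ] rv [0.    0.    0.036] n 4
[0.246, -0.308, 0.5, 0.001, 0.001, 0.075, -0.6]
[0.243, -0.31, 0.5, 0.001, 0.001, 0.075, -0.6]
[0.24, -0.312, 0.5, 0.001, 0.001, 0.075, -0.6]
[0.237, -0.315, 0.5, 0.001, 0.001, 0.075, -0.6]
now [ 555. -151.  130.] d [  0.   0. -82.] rv [0. 0. 0.] n 2
[0.0, 0.0, 0.683, 0.0, 0.0, 0.0, -0.6]
[0.0, 0.0, 0.683, 0.0, 0.0, 0.0, -0.6]
```

>>> {"method": "play_rows", "body": {"deltas": [[0.246,-0.308,0.5,0,0,0.075,-0.6],[0.243,-0.31,0.5,0,0,0.075,-0.6],[0.24,-0.312,0.5,0,0,0.075,-0.6],[0.237,-0.315,0.5,0,0,0.075,-0.6],[0,0,0,0,0,0,-0.6]]}}

```text
time: 2.35
eef_pos: [553.3, -151.0, 127.7]
eef_rot: [-3.14, -0.023, 0.008]
contact_force: [-0.7, -0.7, -0.6]
width: 68.1
```

Run:
```python
from h import *
st();c=manip.capture("wrist");cv2.imwrite("pics/w2.png",c["frame"])
```

```text
t 2.35 pos [ 553.3 -151.   127.7] rot [-3.14  -0.023  0.008] F [-0.65 -0.69 -0.61] M [-0.022 -0.009 -0.01 ] w 68.1 q [-0.39  0.44  1.68 -0.    1.03  1.17]
```

View pics/w2.png

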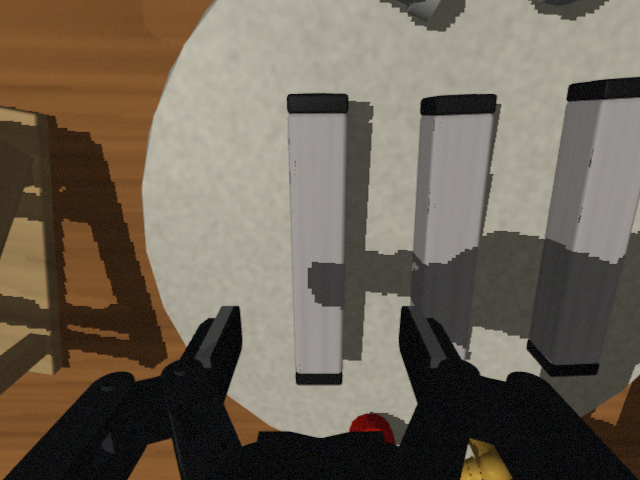

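The bar is centred between the jaws at column 320. Lowering onto it.

>>> {"method": "play_rows", "body": {"deltas": [[0,0,0.65,0,0,0,-0.6],[0,0,0.65,0,0,0,-0.6],[0,0,0,0,0,0,1],[0,0,0,0,0,0,1],[0,0,0,0,0,0,1]]}}

```text
time: 3.02
eef_pos: [556.3, -152.2, 54.2]
eef_rot: [3.14, 0.021, 0.004]
contact_force: [-1.9, 0.3, 5.2]
width: 30.6
```

>>> {"method": "play_rows", "body": {"deltas": [[0,0,0,0,0,0,1],[0,0,0,0,0,0,1]]}}

```text
time: 3.28
eef_pos: [556.3, -152.2, 54.2]
eef_rot: [3.14, 0.022, 0.004]
contact_force: [-2.7, -1.6, 7.3]
width: 30.5
```

Run:
```python
from h import *
st();c=manip.capture("wrist");cv2.imwrite("pics/w3.png",c["frame"]);st()
```

```text
t 3.27 pos [ 556.3 -152.2   54.2] rot [3.14  0.022 0.004] F [-2.67 -1.6   7.33] M [-0.162  0.461 -0.13 ] w 30.5 q [-0.39  0.54  1.73 -0.    0.87  1.17]
t 3.33 pos [ 556.3 -152.2   54.2] rot [3.14  0.022 0.004] F [-1.9  -1.3   7.39] M [-0.051  0.358 -0.059] w 30.6 q [-0.39  0.54  1.73 -0.    0.87  1.17]
```

View pics/w3.png

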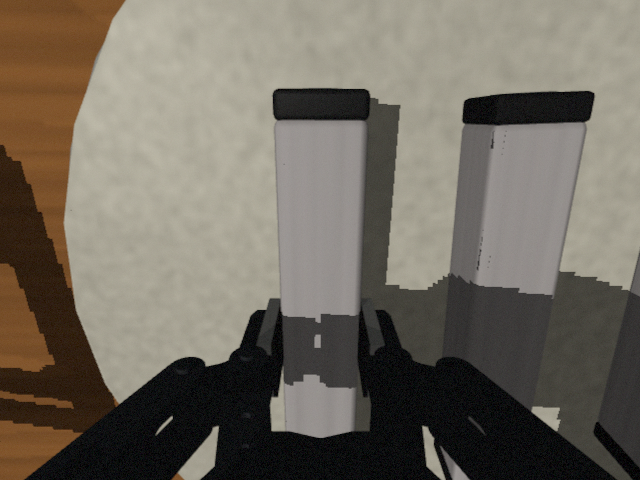

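>>> {"method": "play_rows", "body": {"deltas": [[0,0,-0.3,0,0,0,1],[0,0,-0.4,0,0,0,1],[0,0,-0.3,0,0,0,1],[0,0,0,0,0,0,1],[0,0,0,0,0,0,1]]}}

```text
time: 3.95
eef_pos: [554.9, -151.1, 111.7]
eef_rot: [-3.141, -0.022, 0.001]
contact_force: [-0.3, -0.1, -4.4]
width: 30.7
```

Run:
```python
from h import *
st();c=manip.capture("wrist");cv2.imwrite("pics/w4.png",c["frame"]);st()
c=manip.capture("scene");cv2.imwrite("pics/s4.png",c["frame"][150:400,150:570]);st()
```

```text
t 3.95 pos [ 554.9 -151.1  111.7] rot [-3.141e+00 -2.200e-02  1.000e-03] F [-0.28 -0.06 -4.42] M [ 0.016 -0.128  0.041] w 30.7 q [-0.39  0.46  1.69  0.    0.99  1.17]
t 4.00 pos [ 554.6 -150.9  111.3] rot [-3.141e+00 -2.200e-02  2.000e-03] F [-0.07 -0.19 -4.59] M [-0.083 -0.162  0.037] w 30.4 q [-0.39  0.46  1.69  0.    0.99  1.17]
t 4.05 pos [ 554.5 -150.9  111.1] rot [-3.141e+00 -2.200e-02  3.000e-03] F [-0.07 -0.15 -4.33] M [-0.048 -0.138  0.056] w 30.7 q [-0.39  0.46  1.69  0.    0.99  1.17]
```

View pics/w4.png

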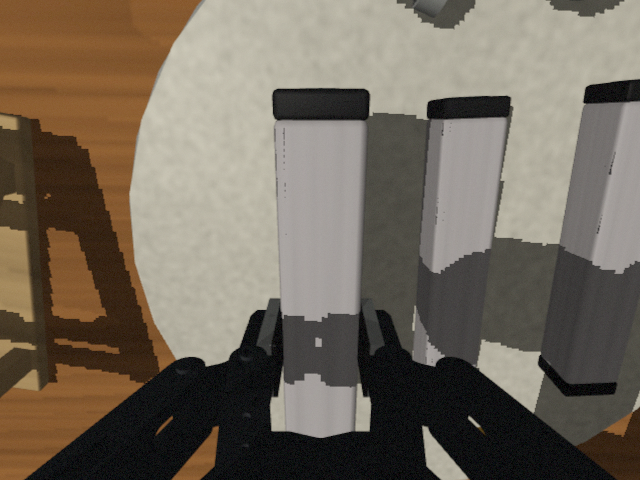

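View pics/s4.png

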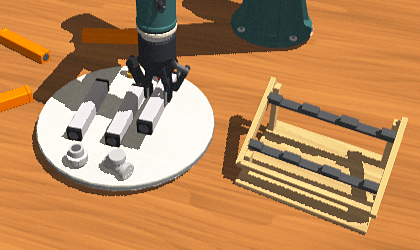

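```bash
cat > f3.py <<'E'
from h import *
# bar in gripper: fit x offset along tool x from far-edge row of top face
s=manip.read_state();W=manip.capture("wrist")
R=Rn.from_rotvec(s["eef_rot"]).as_matrix();P=np.array(s["eef_pos"])
import sys
row=float(sys.argv[1]); 
for dz in (14.2-32,14.2-32+3):
  for x in (86,88,90,92,94): print(dz,x,proj(W,P+np.array([[x,16,dz],[x,-16,dz]])@R.T).round(1).tolist())
E
python3 f3.py 90
python3 - <<'E'
from h import *
p=np.load("fit.npz")["p"]
a=([553,20,250],downR(1.5)); 
s0=([554.5,-151,190],downR(.016)); plan(s0[0],s0[1],g=1)
plan(*a,g=1,start=s0,ang=.118)
B=bedtool(p,0); h=p[:2].tolist()+[95]; h=np.array(h)+105*bedR(p[2])[:,2]; print(h)
m=([553,110,250],downR(2.3)); plan(*m,g=1,start=a,ang=.118); plan(h,B,g=1,start=m,ang=.118)
E
```

```text
-17.8 86 [[364.9, 110.1], [267.6, 110.2]]
-17.8 88 [[365.1, 103.6], [267.3, 103.7]]
-17.8 90 [[365.3, 97.1], [267.0, 97.1]]
-17.8 92 [[365.6, 90.4], [266.7, 90.5]]
-17.8 94 [[365.8, 83.7], [266.3, 83.8]]
-14.8 86 [[363.8, 110.3], [268.8, 110.4]]
-14.8 88 [[364.0, 103.9], [268.5, 104.0]]
-14.8 90 [[364.3, 97.5], [268.2, 97.6]]
-14.8 92 [[364.5, 91.0], [267.9, 91.1]]
-14.8 94 [[364.8, 84.4], [267.6, 84.5]]
now [ 554.5 -150.9  111.1] d [-0.  -0.1 78.9] rv [-0.001  0.002 -0.002] n 2
[-0.001, 0.0, -0.657, -0.003, 0.007, -0.009, 1]
[-0.001, 0.0, -0.657, -0.003, 0.007, -0.009, 1]
now [ 554.5 -151.   190. ] d [ -1.5 171.   60. ] rv [ 0.     0.    -1.484] n 13
[0.002, -0.219, -0.077, 0.0, 0.0, -0.951, 1]
[0.027, -0.218, -0.077, 0.0, 0.0, -0.951, 1]
[0.051, -0.213, -0.077, 0.0, 0.0, -0.951, 1]
[0.075, -0.206, -0.077, 0.0, 0.0, -0.951, 1]
[0.098, -0.196, -0.077, 0.0, 0.0, -0.951, 1]
[0.12, -0.184, -0.077, 0.0, 0.0, -0.951, 1]
[0.14, -0.169, -0.077, 0.0, 0.0, -0.951, 1]
[0.158, -0.152, -0.077, 0.0, 0.0, -0.951, 1]
[0.174, -0.133, -0.077, 0.0, 0.0, -0.951, 1]
[0.188, -0.112, -0.077, 0.0, 0.0, -0.
[... 280 characters left out ...]
 1]
[0.214, 0.009, 0.0, 0.0, 0.0, -0.952, 1]
[0.212, 0.034, 0.0, 0.0, 0.0, -0.952, 1]
[0.206, 0.058, 0.0, 0.0, 0.0, -0.952, 1]
[0.198, 0.081, 0.0, 0.0, 0.0, -0.952, 1]
[0.188, 0.103, 0.0, 0.0, 0.0, -0.952, 1]
[0.175, 0.124, 0.0, 0.0, 0.0, -0.952, 1]
now [553. 110. 250.] d [ 47.9  76.1 -64.1] rv [ 0.177  0.503 -0.661] n 8
[0.052, 0.18, 0.133, 0.184, 0.524, -0.688, 1]
[0.028, 0.186, 0.132, 0.184, 0.524, -0.688, 1]
[0.004, 0.19, 0.129, 0.184, 0.524, -0.688, 1]
[-0.019, 0.193, 0.124, 0.184, 0.524, -0.688, 1]
[-0.043, 0.193, 0.118, 0.184, 0.524, -0.688, 1]
[-0.066, 0.191, 0.11, 0.184, 0.524, -0.688, 1]
[-0.088, 0.187, 0.101, 0.184, 0.524, -0.688, 1]
[-0.109, 0.181, 0.091, 0.184, 0.524, -0.688, 1]
```

>>> {"method": "play_rows", "body": {"deltas": [[0,0,-0.65,0,0,0,1],[0,0,-0.65,0,0,0,1],[0.002,-0.219,-0.077,0,0,-0.951,1],[0.027,-0.218,-0.077,0,0,-0.951,1],[0.051,-0.213,-0.077,0,0,-0.951,1]]}}

```text
time: 4.72
eef_pos: [554.4, -111.2, 203.2]
eef_rot: [-3.09, -0.562, 0.002]
contact_force: [0.4, 0.2, -4.8]
width: 30.6
```

>>> {"method": "play_rows", "body": {"deltas": [[0.075,-0.206,-0.077,0,0,-0.951,1],[0.098,-0.196,-0.077,0,0,-0.951,1],[0.12,-0.184,-0.077,0,0,-0.951,1],[0.14,-0.169,-0.077,0,0,-0.951,1],[0.158,-0.152,-0.077,0,0,-0.951,1]]}}

```text
time: 5.35
eef_pos: [553.9, -45.4, 226.2]
eef_rot: [-2.806, -1.409, 0.002]
contact_force: [-0.5, 0.2, -4.9]
width: 30.6
```

>>> {"method": "play_rows", "body": {"deltas": [[0.174,-0.133,-0.077,0,0,-0.951,1],[0.188,-0.112,-0.077,0,0,-0.951,1],[0.2,-0.09,-0.077,0,0,-0.951,1],[0.209,-0.066,-0.077,0,0,-0.951,1],[0.215,-0.042,-0.077,0,0,-0.951,1]]}}

```text
time: 5.98
eef_pos: [553.5, 20.3, 249.3]
eef_rot: [-2.296, -2.142, 0.002]
contact_force: [-0.4, -0.4, -4.2]
width: 30.6
```

>>> {"method": "play_rows", "body": {"deltas": [[0.214,-0.015,0,0,0,-0.952,1],[0.214,0.009,0,0,0,-0.952,1],[0.212,0.034,0,0,0,-0.952,1],[0.206,0.058,0,0,0,-0.952,1],[0.198,0.081,0,0,0,-0.952,1]]}}

```text
time: 6.6
eef_pos: [553.6, 84.5, 249.0]
eef_rot: [-1.6, -2.701, 0.002]
contact_force: [0.3, -0.3, -4.6]
width: 30.9
```

Run:
```python
from h import *
st()
p=np.load("fit.npz")["p"];B=bedtool(p,0); h=np.r_[p[:2],95]+105*bedR(p[2])[:,2]
m=([553,110,250],downR(2.3)); plan(*m,g=1,ang=.118); plan(h,B,g=1,start=m,ang=.118)
```

```text
t 6.60 pos [553.6  84.5 249. ] rot [-1.600e+00 -2.701e+00  2.000e-03] F [ 0.32 -0.32 -4.63] M [0.118 0.044 0.012] w 30.9 q [ 0.03  0.29  1.57  0.    1.28 -0.47]
now [553.6  84.5 249. ] d [-0.6 25.5  1. ] rv [-0.002 -0.001 -0.228] n 2
[0.189, 0.098, -0.008, -0.007, -0.006, -0.949, 1]
[0.177, 0.119, -0.008, -0.007, -0.006, -0.949, 1]
now [553. 110. 250.] d [ 47.9  76.1 -64.1] rv [ 0.177  0.503 -0.661] n 8
[0.052, 0.18, 0.133, 0.184, 0.524, -0.688, 1]
[0.028, 0.186, 0.132, 0.184, 0.524, -0.688, 1]
[0.004, 0.19, 0.129, 0.184, 0.524, -0.688, 1]
[-0.019, 0.193, 0.124, 0.184, 0.524, -0.688, 1]
[-0.043, 0.193, 0.118, 0.184, 0.524, -0.688, 1]
[-0.066, 0.191, 0.11, 0.184, 0.524, -0.688, 1]
[-0.088, 0.187, 0.101, 0.184, 0.524, -0.688, 1]
[-0.109, 0.181, 0.091, 0.184, 0.524, -0.688, 1]
```

>>> {"method": "play_rows", "body": {"deltas": [[0.189,0.098,0,0,0,-0.949,1],[0.177,0.119,0,0,0,-0.949,1],[0.052,0.18,0.133,0.184,0.524,-0.688,1],[0.028,0.186,0.132,0.184,0.524,-0.688,1],[0.004,0.19,0.129,0.184,0.524,-0.688,1]]}}

```text
time: 7.22
eef_pos: [571.7, 138.2, 225.1]
eef_rot: [-0.86, -2.811, -0.025]
contact_force: [0.9, 0.4, -4.3]
width: 30.3
```

>>> {"method": "play_rows", "body": {"deltas": [[-0.019,0.193,0.124,0.184,0.524,-0.688,1],[-0.043,0.193,0.118,0.184,0.524,-0.688,1],[-0.066,0.191,0.11,0.184,0.524,-0.688,1],[-0.088,0.187,0.101,0.184,0.524,-0.688,1],[-0.109,0.181,0.091,0.184,0.524,-0.688,1]]}}

```text
time: 7.85
eef_pos: [602.4, 185.5, 184.6]
eef_rot: [-0.218, -2.608, -0.059]
contact_force: [1.2, 0.1, -3.9]
width: 30.4
```

Run:
```python
from h import *
st();c=manip.capture("wrist");cv2.imwrite("pics/w5.png",c["frame"]);st()
p=np.load("fit.npz")["p"];B=bedtool(p,0); h=np.r_[p[:2],95]+105*bedR(p[2])[:,2]
plan(h,B)
```

```text
t 7.85 pos [602.4 185.5 184.6] rot [-0.218 -2.608 -0.059] F [ 1.19  0.1  -3.93] M [ 0.012 -0.478  0.039] w 30.4 q [ 0.11  0.73  1.09  0.14  1.83 -1.3 ]
t 7.90 pos [602.9 186.9 181.7] rot [-0.212 -2.605 -0.061] F [ 4.04  1.92 -8.22] M [ 0.173 -0.937 -0.113] w 30.8 q [ 0.11  0.73  1.09  0.14  1.83 -1.3 ]
now [602.9 186.9 181.7] d [-2.1 -0.8  4.2] rv [ 0.001 -0.006  0.003] n 1
[0.063, -0.019, -0.045, 0.009, -0.047, 0.022, -1]
```

View pics/w5.png

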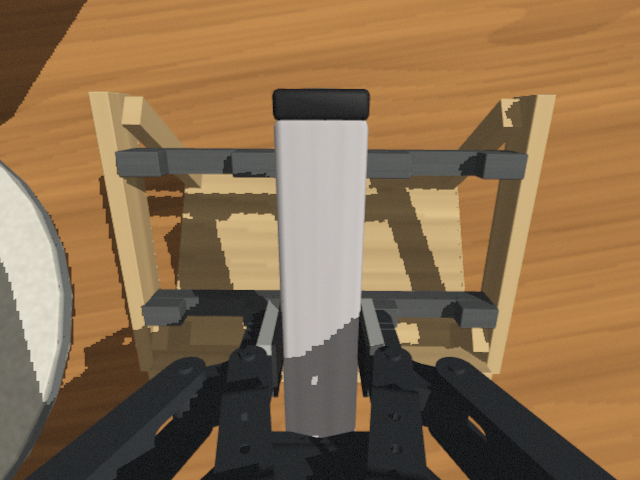

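Run:
```python
from h import *
st()
f=cv2.imread("pics/w5.png")
a=cv2.resize(f[140:190,105:275],None,fx=4.5,fy=4.5,interpolation=cv2.INTER_CUBIC);b=cv2.resize(f[140:190,365:535],None,fx=4.5,fy=4.5,interpolation=cv2.INTER_CUBIC)
cv2.imwrite("pics/w5c.png",np.vstack([a,b]))
a=cv2.resize(f[280:330,135:305],None,fx=4.5,fy=4.5,interpolation=cv2.INTER_CUBIC);b=cv2.resize(f[280:330,345:515],None,fx=4.5,fy=4.5,interpolation=cv2.INTER_CUBIC)
cv2.imwrite("pics/w5d.png",np.clip(np.vstack([a,b])*1.7,0,255).astype(np.uint8))
```

```text
t 7.90 pos [602.9 186.9 181.7] rot [-0.212 -2.605 -0.061] F [ 4.04  1.92 -8.22] M [ 0.173 -0.937 -0.113] w 30.8 q [ 0.11  0.73  1.09  0.14  1.83 -1.3 ]
```

View pics/w5c.png

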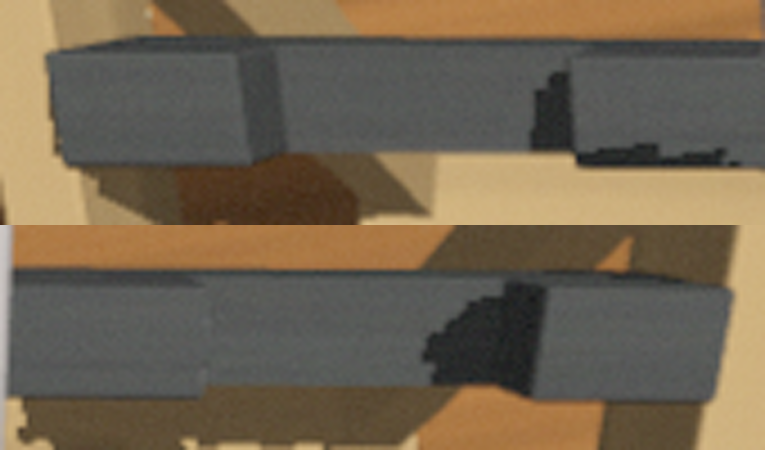

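View pics/w5d.png

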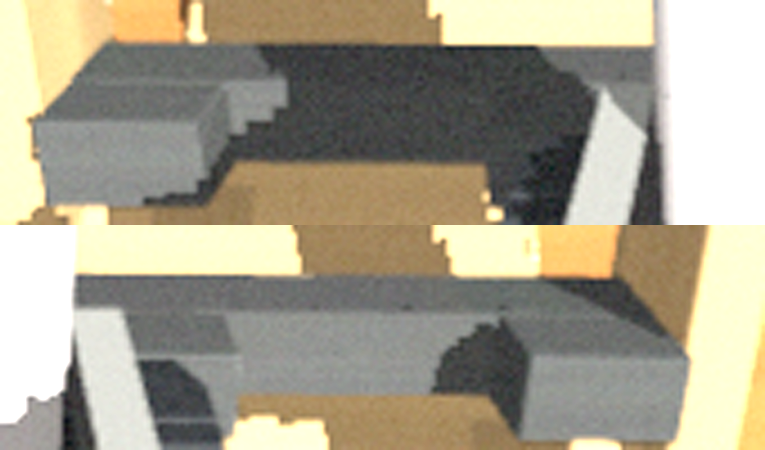

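```bash
cat > f4.py <<'E'
from h import *
import sys
W=manip.capture("wrist");st()
sc=lambda a,o:(np.array(a,float)+.5)/4.5-.5+np.array(o)
X=[];U=[]
def add(pts,o,xs):
    for (x,y),u in zip(xs,pts): X.append([x,y,15]);U.append(sc(u,o))
add([(238,50),(250,162),(572,57),(577,165)],(105,140),[(63,103),(47,103),(63,57),(47,57)])
add([(203,60),(205,170),(548,58),(533,172)],(365,140),[(63,-57),(47,-57),(63,-103),(47,-103)])
add([(200,122),(207,200)],(135,280),[(-47,103),(-63,103)])
add([(527,130),(522,215)],(345,280),[(-47,-103),(-63,-103)])
X=np.array(X);U=np.array(U)
np.savez("w5.npz",X=X,U=U,**{k:W[k] for k in("R","t","cx","cy","vertical_fov")})
q,r=fit(bed,[(W,X,U)],[549,195,2.97]);print(q);print(r.round(1).reshape(-1,2).tolist())
q,r=fit(lambda p,X:bed(p,X)+[0,0,p[3]],[(W,X,U)],[549,195,2.97,0]);print("z",q);print(r.round(1).reshape(-1,2).tolist())
E
python3 f4.py
```

```text
t 7.95 pos [602.3 186.2 182.1] rot [-0.219 -2.606 -0.059] F [-0.76  0.33 -4.91] M [-0.092 -0.478  0.042] w 30.6 q [ 0.11  0.73  1.09  0.14  1.83 -1.29]
[550.59343975 195.18685542   2.97160185]
[[-1.1, -0.7], [-0.2, 0.2], [-1.4, -1.8], [-0.6, 0.0], [3.7, -1.3], [1.0, 0.1], [0.8, -0.3], [0.2, 0.1], [-1.3, 0.2], [-0.2, 2.2], [1.7, 0.2], [-0.1, 0.6]]
z [550.19561579 195.20799564   2.97122483  -1.48972599]
[[-0.0, -0.3], [0.8, 0.4], [-0.8, -1.4], [-0.1, 0.3], [3.0, -0.8], [0.3, 0.4], [-0.4, 0.2], [-0.9, 0.4], [-0.6, -0.4], [0.5, 1.5], [0.8, -0.3], [-1.0, -0.0]]
```

```bash
cat >> h.py <<'E'
P0=np.array([550.,194.,2.972])
def inbed():
    s=manip.read_state();B=bedR(P0[2]); v=B.T@(np.array(s["eef_pos"])-np.r_[P0[:2],95])
    R=B.T@Rn.from_rotvec(s["eef_rot"]).as_matrix(); print("bed pos",v.round(1),"tool x,z in bed",R[:,0].round(3),R[:,2].round(3))
def bp(x,y,z): return np.r_[P0[:2],95]+bedR(P0[2])@np.array([x,y,z],float)
E
python3 - <<'E'
from h import *
st();inbed();B=bedtool(P0,0)
a=(bp(0,0,40),B);plan(*a,g=1,step=40); plan(bp(0,0,24),B,start=a,g=1)
E
```

```text
t 7.95 pos [602.3 186.2 182.1] rot [-0.219 -2.606 -0.059] F [-0.76  0.33 -4.91] M [-0.092 -0.478  0.042] w 30.6 q [ 0.11  0.73  1.09  0.14  1.83 -1.29]
bed pos [ -2.2  -1.2 101.9] tool x,z in bed [1.    0.001 0.004] [ 0.004  0.001 -1.   ]
now [602.3 186.2 182.1] d [-32.6   4.4 -52.5] rv [-0.001 -0.004  0.001] n 2
[0.017, -0.009, 0.516, -0.005, -0.015, 0.006, 1]
[0.018, -0.009, 0.516, -0.005, -0.015, 0.006, 1]
now [569.7 190.6 129.6] d [ -7.9   1.4 -13.9] rv [0. 0. 0.] n 1
[-0.0, 0.0, 0.267, 0.0, 0.0, 0.0, 1]
```

>>> {"method": "play_rows", "body": {"deltas": [[0.018,-0.01,0.516,0,-0.015,0,1],[0.018,-0.01,0.516,0,-0.015,0,1],[0,0,0,0,0,0,1],[0,0,0,0,0,0,1]]}}

```text
time: 8.45
eef_pos: [570.6, 189.7, 134.5]
eef_rot: [-0.223, -2.616, -0.06]
contact_force: [1.0, 0.2, -3.7]
width: 30.4
```

Run:
```python
from h import *
st();inbed()
for n in("wrist","scene","top"):
  c=manip.capture(n);cv2.imwrite(f"pics/{n}6.png",c["frame"])
s=cv2.imread("pics/scene6.png");cv2.imwrite("pics/scene6c.png",cv2.resize(s[190:390,360:570],None,fx=3.5,fy=3,interpolation=cv2.INTER_CUBIC))
```

```text
t 8.45 pos [570.6 189.7 134.5] rot [-0.223 -2.616 -0.06 ] F [ 0.98  0.24 -3.65] M [-0.055 -0.518  0.012] w 30.4 q [ 0.12  0.72  1.23  0.14  1.69 -1.3 ]
bed pos [ 1.6  0.8 44.7] tool x,z in bed [ 1.    -0.    -0.006] [-0.006 -0.001 -1.   ]
```

View pics/wrist6.png

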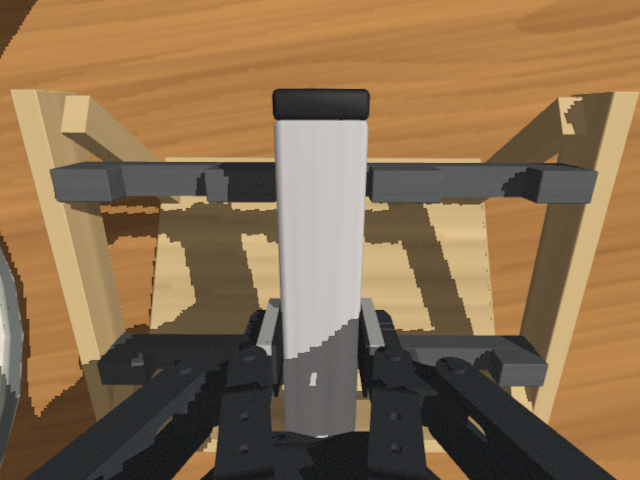

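View pics/scene6c.png

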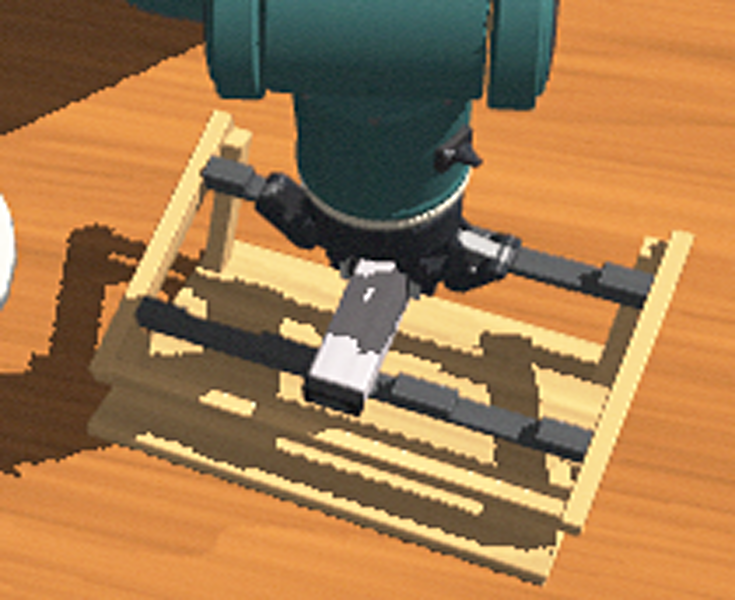

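>>> {"method": "play_rows", "body": {"deltas": [[-0.04,0.015,0.2,0,0.04,0,1],[0,0,0.13,0,0,0,1],[0,0,0,0,0,0,1]]}}

```text
time: 8.98
eef_pos: [560.8, 192.0, 114.2]
eef_rot: [-0.221, -2.607, -0.059]
contact_force: [0.3, -0.6, -4.3]
width: 30.3
```

Run:
```python
from h import *
st();inbed()
```

```text
t 8.97 pos [560.8 192.  114.2] rot [-0.221 -2.607 -0.059] F [ 0.25 -0.62 -4.29] M [-0.071 -0.524 -0.001] w 30.3 q [ 0.12  0.74  1.26  0.14  1.65 -1.31]
bed pos [ 0.1  0.1 22.1] tool x,z in bed [1.    0.    0.003] [ 0.003  0.001 -1.   ]
```

>>> {"method": "play_rows", "body": {"deltas": [[0,0,0.05,0,0,0,1],[0,0,0.05,0,0,0,1],[0,0,0,0,0,0,1]]}}

```text
time: 9.35
eef_pos: [558.8, 192.6, 109.8]
eef_rot: [-0.221, -2.609, -0.06]
contact_force: [0.0, 0.6, -4.0]
width: 30.5
```

>>> {"method": "play_rows", "body": {"deltas": [[0,0,0.05,0,0,0,1],[0,0,0,0,0,0,1]]}}

```text
time: 9.6
eef_pos: [557.7, 192.9, 107.4]
eef_rot: [-0.221, -2.61, -0.06]
contact_force: [1.4, 1.5, -3.8]
width: 30.4
```

Run:
```python
from h import *
st();inbed()
```

```text
t 9.60 pos [557.7 192.9 107.4] rot [-0.221 -2.61  -0.06 ] F [ 1.37  1.45 -3.78] M [-0.11  -0.511 -0.01 ] w 30.4 q [ 0.12  0.74  1.27  0.15  1.63 -1.31]
bed pos [-0.5 -0.2 14.7] tool x,z in bed [1.    0.001 0.   ] [ 0. -0. -1.]
```

Not in contact yet. Continuing down in small steps.

>>> {"method": "play_rows", "body": {"deltas": [[0,0,0.04,0,0,0,1],[0,0,0,0,0,0,1]]}}

```text
time: 9.85
eef_pos: [557.8, 192.9, 107.4]
eef_rot: [-0.221, -2.612, -0.061]
contact_force: [2.3, -2.3, 8.0]
width: 30.4
```

>>> {"method": "play_rows", "body": {"deltas": [[0,0,0.04,0,0,0,1],[0,0,0,0,0,0,1]]}}

```text
time: 10.1
eef_pos: [557.8, 192.9, 107.3]
eef_rot: [-0.221, -2.614, -0.061]
contact_force: [5.3, -3.9, 18.9]
width: 31.1
```

Run:
```python
from h import *
st();inbed()
c=manip.capture("scene");cv2.imwrite("pics/s7.png",cv2.resize(c["frame"][190:390,360:570],None,fx=3.5,fy=3,interpolation=cv2.INTER_CUBIC))
c=manip.capture("wrist");cv2.imwrite("pics/w7.png",c["frame"])
```

```text
t 10.10 pos [557.8 192.9 107.3] rot [-0.221 -2.614 -0.061] F [ 5.32 -3.95 18.92] M [-0.243  0.76   0.2  ] w 31.1 q [ 0.12  0.74  1.28  0.15  1.63 -1.31]
bed pos [-0.7 -0.2 14.6] tool x,z in bed [ 1.     0.001 -0.004] [-0.004 -0.001 -1.   ]
```

View pics/s7.png

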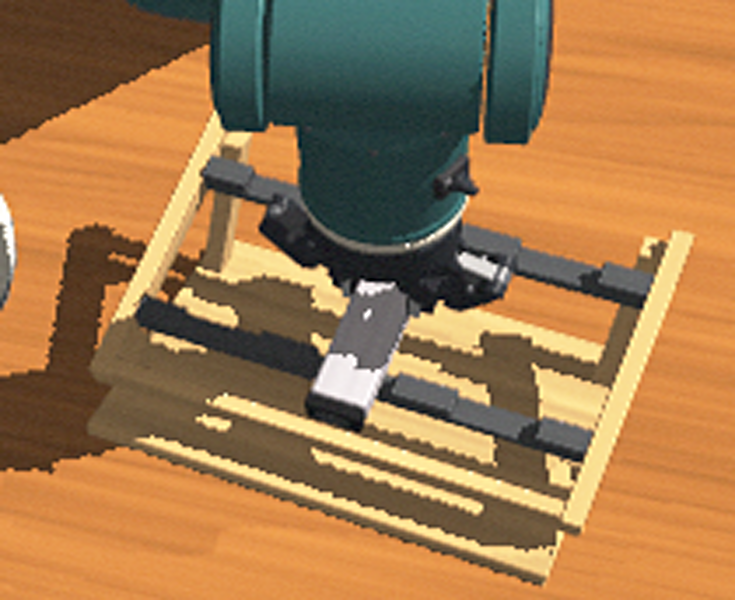

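View pics/w7.png

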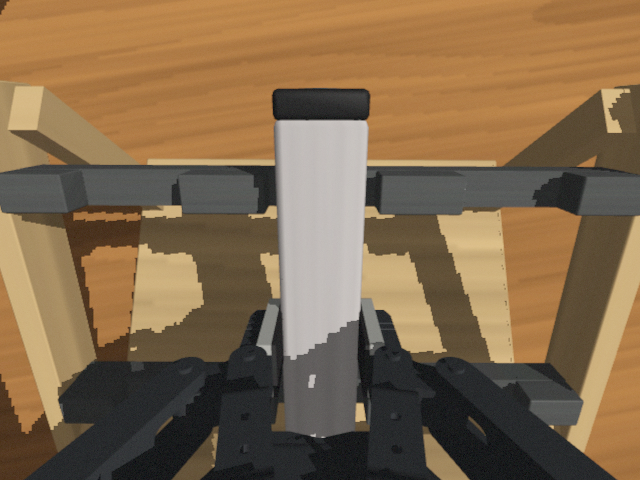

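>>> {"method": "play_rows", "body": {"deltas": [[0,0,-0.06,0,0,0,1],[0,0,0,0,0,0,1],[0,0,0,0,0,0,-0.3],[0,0,0,0,0,0,-0.3]]}}

```text
time: 10.7
eef_pos: [556.3, 193.1, 105.9]
eef_rot: [-0.221, -2.608, -0.06]
contact_force: [0.5, 0.6, 0.1]
width: 55.4
```

Run:
```python
from h import *
st();inbed()
```

```text
t 10.70 pos [556.3 193.1 105.9] rot [-0.221 -2.608 -0.06 ] F [0.46 0.58 0.09] M [-0.007 -0.246 -0.024] w 55.4 q [ 0.12  0.74  1.28  0.15  1.63 -1.31]
bed pos [-0.1 -0.2 12.7] tool x,z in bed [1.    0.001 0.002] [ 0.002  0.    -1.   ]
```

Released with no residual contact. Retracting along the tool axis, then looking.

>>> {"method": "play_rows", "body": {"deltas": [[0,0,-0.6,0,0,0,-0.3],[0,0,-0.8,0,0,0,-0.3],[0,0,-0.8,0,0,0,-0.3],[0,0,0,0,0,0,-0.5]]}}

```text
time: 11.2
eef_pos: [625.1, 181.7, 223.4]
eef_rot: [-0.222, -2.616, -0.062]
contact_force: [0.8, 0.1, 0.3]
width: 64.1
```

Run:
```python
from h import *
st();inbed()
c=manip.capture("scene");cv2.imwrite("pics/s8.png",cv2.resize(c["frame"][190:390,360:570],None,fx=3.5,fy=3,interpolation=cv2.INTER_CUBIC))
c=manip.capture("wrist");cv2.imwrite("pics/w8.png",c["frame"])
```

```text
t 11.20 pos [625.1 181.7 223.4] rot [-0.222 -2.616 -0.062] F [0.83 0.08 0.27] M [-0.075 -0.207 -0.004] w 64.1 q [ 0.1   0.73  1.    0.14  1.92 -1.29]
bed pos [ -1.7  -0.6 149.3] tool x,z in bed [ 1.     0.001 -0.006] [-0.006 -0.002 -1.   ]
```

View pics/s8.png

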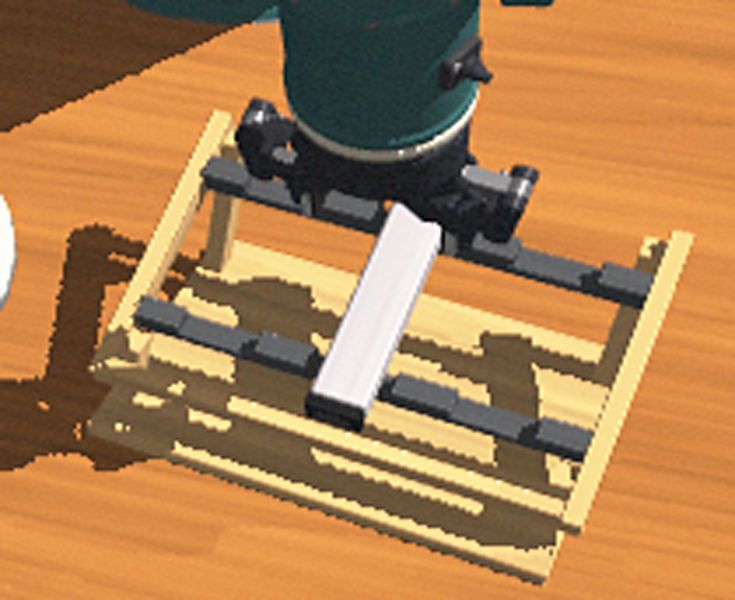

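View pics/w8.png

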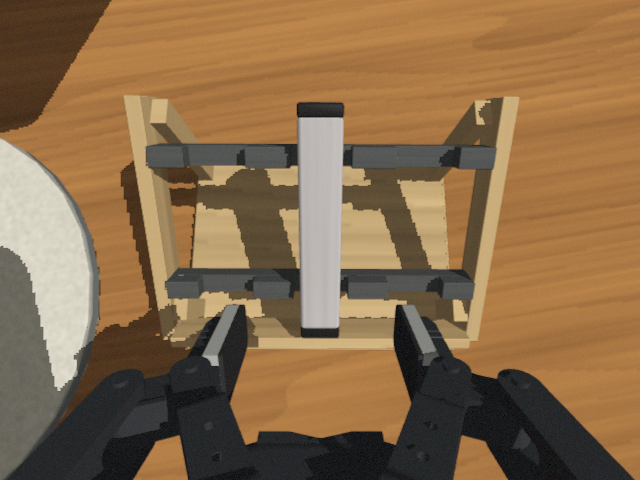

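Run:
```python
from h import *
f=cv2.imread("pics/w8.png")
cv2.imwrite("pics/w8c.png",cv2.resize(f[255:360,230:410],None,fx=4.4,fy=4.4,interpolation=cv2.INTER_CUBIC))
W=manip.capture("wrist")
for x in (-92,-97): print(x,proj(W,np.r_[P0[:2],95]+np.array([[x,0,0],[x,0,22],[x,0,32]])@bedR(P0[2]).T).round(1).tolist())
```

```text
-92 [[321.3, 320.9], [321.4, 334.6], [321.4, 341.5]]
-97 [[321.3, 325.7], [321.4, 339.6], [321.4, 346.6]]
```

View pics/w8c.png

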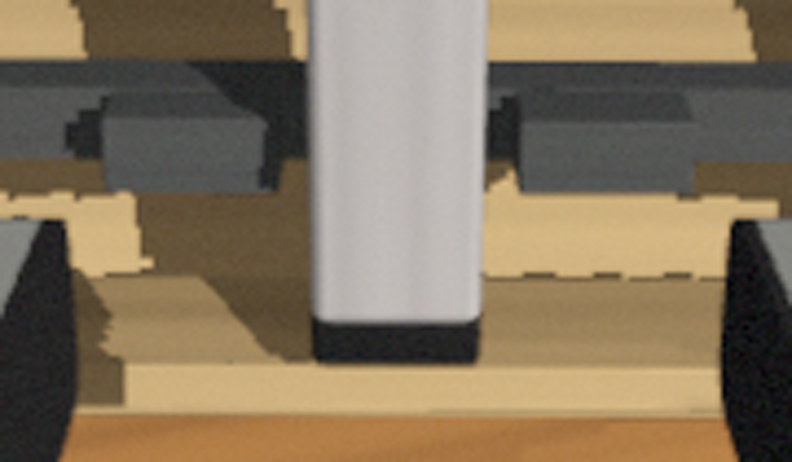

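Run:
```python
from h import *
R=downR(.05+np.pi)
a=([555,-228.5,170],R);plan(*a,g=-.6,step=56); plan([555,-228.5,50],R,start=a,g=-.6)
```

```text
now [621.  181.9 219.4] d [ -66.  -410.4  -49.4] rv [ 0.057 -0.525 -0.214] n 8
[-0.059, -0.866, 0.085, 0.06, -0.547, -0.223, -0.6]
[-0.03, -0.866, 0.094, 0.06, -0.547, -0.223, -0.6]
[-0.0, -0.866, 0.101, 0.06, -0.547, -0.223, -0.6]
[0.03, -0.865, 0.107, 0.06, -0.547, -0.223, -0.6]
[0.06, -0.863, 0.11, 0.06, -0.547, -0.223, -0.6]
[0.09, -0.86, 0.111, 0.06, -0.547, -0.223, -0.6]
[0.121, -0.857, 0.11, 0.06, -0.547, -0.223, -0.6]
[0.151, -0.852, 0.108, 0.06, -0.547, -0.223, -0.6]
now [ 555.  -228.5  170. ] d [   0.    0. -120.] rv [0. 0. 0.] n 3
[0.0, 0.0, 0.667, 0.0, 0.0, 0.0, -0.6]
[0.0, 0.0, 0.667, 0.0, 0.0, 0.0, -0.6]
[0.0, 0.0, 0.667, 0.0, 0.0, 0.0, -0.6]
```

>>> {"method": "play_rows", "body": {"deltas": [[-0.059,-0.866,0.085,0.06,-0.547,-0.223,-0.6],[-0.03,-0.866,0.094,0.06,-0.547,-0.223,-0.6],[0,-0.866,0.101,0.06,-0.547,-0.223,-0.6],[0.03,-0.865,0.107,0.06,-0.547,-0.223,-0.6],[0.06,-0.863,0.11,0.06,-0.547,-0.223,-0.6]]}}

```text
time: 11.98
eef_pos: [578.7, -75.4, 187.9]
eef_rot: [-0.042, -2.945, -0.025]
contact_force: [0.6, 0.7, -0.2]
width: 68.7
```

>>> {"method": "play_rows", "body": {"deltas": [[0.09,-0.86,0.111,0.06,-0.547,-0.223,-0.6],[0.121,-0.857,0.11,0.06,-0.547,-0.223,-0.6],[0.151,-0.852,0.108,0.06,-0.547,-0.223,-0.6],[0,0,0,0,0,0,-0.6]]}}

```text
time: 12.48
eef_pos: [552.6, -230.5, 169.1]
eef_rot: [0.072, -3.14, -0.002]
contact_force: [0.0, 0.5, 0.3]
width: 68.5
```

Run:
```python
from h import *
st();c=manip.capture("wrist");cv2.imwrite("pics/w9.png",c["frame"])
R=downR(.05+np.pi)
a=([555,-228.5,120],R);plan(*a,g=-.6,step=56); plan([555,-228.5,50],R,start=a,g=-.6)
```

```text
t 12.47 pos [ 552.6 -230.5  169.1] rot [ 7.20e-02 -3.14e+00 -2.00e-03] F [0.   0.53 0.33] M [ 0.008  0.042 -0.047] w 68.5 q [-0.51  0.42  1.58  0.    1.14 -2.13]
now [ 553.5 -228.8  169.4] d [  1.5   0.3 -49.4] rv [ 0.002 -0.001 -0.003] n 1
[-0.026, 0.001, 0.823, 0.019, -0.006, -0.028, -0.6]
now [ 555.  -228.5  120. ] d [  0.   0. -70.] rv [0. 0. 0.] n 2
[0.0, 0.0, 0.583, 0.0, 0.0, 0.0, -0.6]
[0.0, 0.0, 0.583, 0.0, 0.0, 0.0, -0.6]
```

View pics/w9.png

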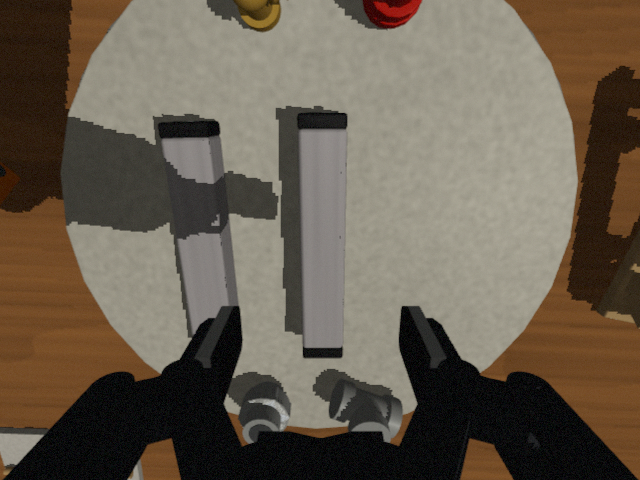

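>>> {"method": "play_rows", "body": {"deltas": [[-0.035,0,0.66,0,0,-0.028,-0.6],[0,0,0.66,0,0,0,-0.6],[0,0,0.66,0,0,0,-0.6],[0,0,0,0,0,0,1],[0,0,0,0,0,0,1]]}}

```text
time: 13.15
eef_pos: [559.2, -227.7, 52.9]
eef_rot: [-0.086, 3.138, -0.0]
contact_force: [-0.4, -1.9, -0.5]
width: 32.5
```

>>> {"method": "play_rows", "body": {"deltas": [[0,0,0,0,0,0,1],[0,0,0,0,0,0,1],[0,0,0,0,0,0,1]]}}

```text
time: 13.52
eef_pos: [559.1, -228.5, 53.2]
eef_rot: [-0.083, 3.136, -0.001]
contact_force: [-0.4, 1.2, 3.8]
width: 30.9
```

>>> {"method": "play_rows", "body": {"deltas": [[0,0,-0.3,0,0,0,1],[0,0,-0.4,0,0,0,1],[0,0,-0.4,0,0,0,1],[0,0,0,0,0,0,1],[0,0,0,0,0,0,1]]}}

```text
time: 14.15
eef_pos: [557.9, -228.3, 117.9]
eef_rot: [-0.084, 3.138, 0.0]
contact_force: [-1.1, 0.7, -4.6]
width: 30.3
```

Run:
```python
from h import *
st();c=manip.capture("wrist");cv2.imwrite("pics/w10.png",c["frame"]);st()
c=manip.capture("top");cv2.imwrite("pics/t10.png",c["frame"]);st()
```

```text
t 14.15 pos [ 557.9 -228.3  117.9] rot [-0.084  3.138  0.   ] F [-1.12  0.72 -4.62] M [0.025 0.123 0.006] w 30.3 q [-0.5   0.48  1.63  0.    1.03 -2.13]
t 14.20 pos [ 557.5 -228.1  117.4] rot [-8.400e-02  3.139e+00  1.000e-03] F [-0.53 -0.2  -4.8 ] M [-0.034  0.107  0.008] w 30.9 q [-0.5   0.48  1.63  0.    1.03 -2.13]
t 14.25 pos [ 557.4 -228.   117.1] rot [-8.40e-02  3.14e+00  2.00e-03] F [ 0.03 -0.93 -4.57] M [ 0.015  0.123 -0.015] w 30.8 q [-0.5   0.48  1.63  0.    1.03 -2.13]
```

View pics/w10.png

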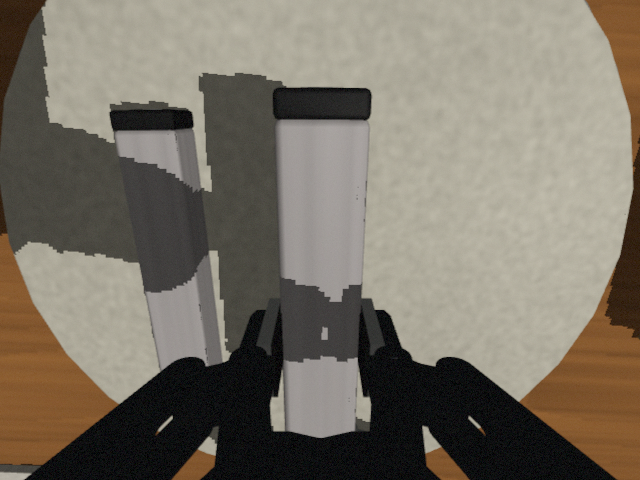

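Run:
```python
from h import *
B=bedtool(P0,0)
R=downR(.05+np.pi)
a=([560,-170,200],R);plan(*a,g=1,step=52);h=(bp(-3.5,-80,115),B);print(h[0]); plan(*h,start=a,g=1,step=54)
```

```text
now [ 557.4 -228.   117.1] d [ 2.6 58.  82.9] rv [0.001 0.001 0.003] n 2
[-0.048, 0.482, -0.69, 0.004, 0.004, 0.014, 1]
[-0.047, 0.482, -0.69, 0.004, 0.004, 0.014, 1]
[623.16515461 262.6357988  192.84292144]
now [ 560. -170.  200.] d [ 63.2 432.6  -7.2] rv [-0.057  0.521  0.215] n 9
[-0.157, 0.794, 0.013, -0.053, 0.483, 0.199, 1]
[-0.139, 0.798, 0.01, -0.053, 0.483, 0.199, 1]
[-0.12, 0.801, 0.007, -0.053, 0.483, 0.199, 1]
[-0.101, 0.803, 0.006, -0.053, 0.483, 0.199, 1]
[-0.082, 0.806, 0.006, -0.053, 0.483, 0.199, 1]
[-0.064, 0.807, 0.007, -0.053, 0.483, 0.199, 1]
[-0.045, 0.808, 0.009, -0.053, 0.483, 0.199, 1]
[-0.026, 0.809, 0.012, -0.053, 0.483, 0.199, 1]
[-0.008, 0.81, 0.016, -0.053, 0.483, 0.199, 1]
```

>>> {"method": "play_rows", "body": {"deltas": [[-0.048,0.482,-0.69,0,0,0.014,1],[-0.047,0.482,-0.75,0,0,0.014,1],[-0.157,0.794,-0.05,-0.053,0.483,0.199,1],[-0.139,0.798,0,-0.053,0.483,0.199,1],[-0.12,0.801,0.007,-0.053,0.483,0.199,1]]}}

```text
time: 14.88
eef_pos: [581.7, -24.7, 206.0]
eef_rot: [-0.034, -2.967, -0.022]
contact_force: [0.7, -0.5, -4.5]
width: 30.6
```

>>> {"method": "play_rows", "body": {"deltas": [[-0.101,0.803,0.006,-0.053,0.483,0.199,1],[-0.082,0.806,0.006,-0.053,0.483,0.199,1],[-0.064,0.807,0.007,-0.053,0.483,0.199,1],[-0.045,0.808,0.009,-0.053,0.483,0.199,1]]}}

```text
time: 15.38
eef_pos: [610.1, 167.6, 202.1]
eef_rot: [-0.164, -2.73, -0.047]
contact_force: [1.1, -0.4, -5.2]
width: 30.7
```

>>> {"method": "play_rows", "body": {"deltas": [[-0.026,0.809,0.02,-0.053,0.483,0.199,1],[-0.008,0.81,0.03,-0.053,0.483,0.199,1],[0,0,0,0,0,0,1]]}}

```text
time: 15.75
eef_pos: [623.3, 265.7, 197.1]
eef_rot: [-0.218, -2.61, -0.059]
contact_force: [-0.3, -1.0, -4.7]
width: 30.5
```

Run:
```python
from h import *
st();inbed();c=manip.capture("wrist");cv2.imwrite("pics/w11.png",c["frame"]);st();inbed()
B=bedtool(P0,0)
a=(bp(-3.5,-80,36),B);plan(*a,g=1,step=45)
```

```text
t 15.75 pos [623.3 265.7 197.1] rot [-0.218 -2.61  -0.059] F [-0.28 -0.95 -4.66] M [-0.124 -0.458  0.037] w 30.5 q [ 0.2   0.78  0.96  0.19  1.89 -1.19]
bed pos [ -1.1 -83.1 118.5] tool x,z in bed [1.    0.003 0.   ] [ 0.     0.001 -1.   ]
t 15.80 pos [623.3 263.5 197.8] rot [-0.22  -2.611 -0.057] F [ 0.16  0.12 -4.53] M [-0.104 -0.452  0.031] w 30.3 q [ 0.2   0.78  0.96  0.19  1.89 -1.19]
bed pos [ -1.  -80.9 119.3] tool x,z in bed [ 1.     0.001 -0.001] [-0.001  0.002 -1.   ]
now [623.3 263.5 197.8] d [-39.    5.8 -73.4] rv [-0.002  0.001  0.001] n 2
[-0.021, -0.006, 0.694, -0.008, 0.003, 0.005, 1]
[-0.021, -0.007, 0.694, -0.008, 0.003, 0.005, 1]
```

View pics/w11.png

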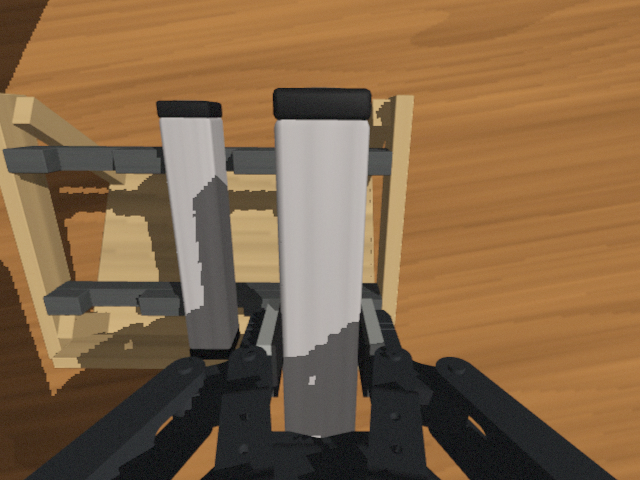

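>>> {"method": "play_rows", "body": {"deltas": [[-0.021,-0.007,0.694,0,0,0,1],[-0.021,-0.007,0.694,0,0,0,1],[0,0,0,0,0,0,1],[0,0,0,0,0,0,1]]}}

```text
time: 16.3
eef_pos: [586.2, 267.5, 128.5]
eef_rot: [-0.223, -2.615, -0.06]
contact_force: [-0.1, 0.2, -4.0]
width: 31.0
```

Run:
```python
from h import *
st();inbed();c=manip.capture("wrist");cv2.imwrite("pics/w12.png",c["frame"])
```

```text
t 16.30 pos [586.2 267.5 128.5] rot [-0.223 -2.615 -0.06 ] F [-0.08  0.22 -4.  ] M [-0.083 -0.545  0.021] w 31.0 q [ 0.21  0.78  1.13  0.19  1.72 -1.21]
bed pos [ -3.4 -78.6  40.7] tool x,z in bed [ 1.    -0.001 -0.005] [-0.005 -0.001 -1.   ]
```

View pics/w12.png

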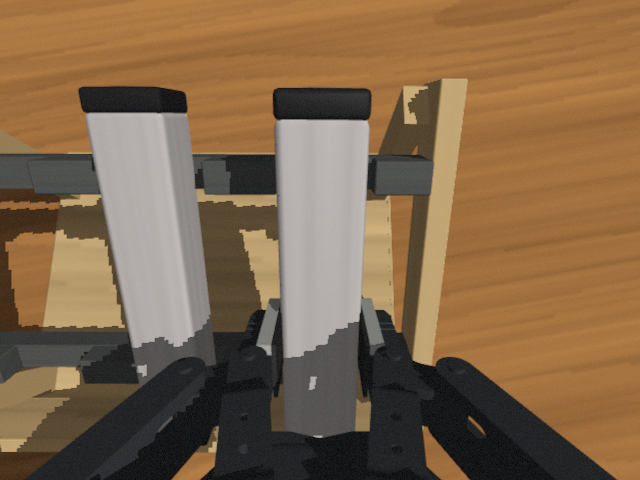

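>>> {"method": "play_rows", "body": {"deltas": [[0,0.035,0.15,0,0.03,0,1],[0,0,0.15,0,0,0,1],[0,0,0.03,0,0,0,1],[0,0,0,0,0,0,1]]}}

```text
time: 16.85
eef_pos: [575.0, 271.9, 109.9]
eef_rot: [-0.222, -2.608, -0.059]
contact_force: [0.1, 0.1, -3.8]
width: 30.5
```

Run:
```python
from h import *
st();inbed();c=manip.capture("wrist");cv2.imwrite("pics/w13.png",c["frame"][100:330])
```

```text
t 16.85 pos [575.  271.9 109.9] rot [-0.222 -2.608 -0.059] F [ 0.09  0.06 -3.81] M [-0.038 -0.533  0.037] w 30.5 q [ 0.22  0.79  1.17  0.19  1.68 -1.21]
bed pos [ -2.5 -81.   18.7] tool x,z in bed [ 1.    -0.     0.002] [ 0.002  0.    -1.   ]
```

View pics/w13.png

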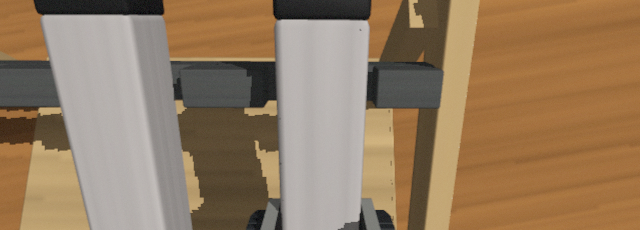

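>>> {"method": "play_rows", "body": {"deltas": [[-0.015,0,0.05,0,0,0,1],[0,0,0.03,0,0,0,1],[0,0,0,0,0,0,1]]}}

```text
time: 17.27
eef_pos: [573.8, 272.1, 105.5]
eef_rot: [-0.222, -2.609, -0.06]
contact_force: [0.6, 0.3, -4.7]
width: 30.8
```

>>> {"method": "play_rows", "body": {"deltas": [[0,0,0.03,0,0,0,1],[0,0,0,0,0,0,1]]}}

```text
time: 17.52
eef_pos: [573.6, 272.2, 105.1]
eef_rot: [-0.222, -2.61, -0.06]
contact_force: [1.3, -1.7, 5.0]
width: 30.6
```

Run:
```python
from h import *
st();inbed()
```

```text
t 17.52 pos [573.6 272.2 105.1] rot [-0.222 -2.61  -0.06 ] F [ 1.27 -1.69  4.99] M [-0.238 -0.12   0.123] w 30.6 q [ 0.22  0.79  1.17  0.19  1.67 -1.21]
bed pos [ -3.6 -81.   13.8] tool x,z in bed [ 1.     0.    -0.001] [-0.001 -0.001 -1.   ]
```

>>> {"method": "play_rows", "body": {"deltas": [[0,0,-0.015,0,0,0,1],[0,0,0,0,0,0,-0.3],[0,0,0,0,0,0,-0.3],[0,0,0,0,0,0,-0.3]]}}

```text
time: 18.02
eef_pos: [573.0, 272.3, 104.5]
eef_rot: [-0.222, -2.608, -0.06]
contact_force: [0.1, -0.2, -0.3]
width: 55.6
```

>>> {"method": "play_rows", "body": {"deltas": [[0,0,-0.6,0,0,0,-0.3],[0,0,-0.8,0,0,0,-0.3],[0,-0.3,-0.8,0,0,0,-0.3],[0,0,0,0,0,0,-0.5]]}}

```text
time: 18.52
eef_pos: [638.7, 242.1, 222.4]
eef_rot: [-0.224, -2.616, -0.063]
contact_force: [-0.4, 0.5, 0.2]
width: 64.2
```

Run:
```python
from h import *
st();inbed()
c=manip.capture("wrist");cv2.imwrite("pics/w14.png",c["frame"])
cv2.imwrite("pics/w14c.png",cv2.resize(c["frame"][255:360,180:360],None,fx=4.4,fy=4.4,interpolation=cv2.INTER_CUBIC))
R=downR(.075+np.pi)
a=([566,-315.5,170],R);plan(*a,g=-.6,step=56);
```

```text
t 18.52 pos [638.7 242.1 222.4] rot [-0.224 -2.616 -0.063] F [-0.44  0.52  0.23] M [-0.054 -0.214 -0.004] w 64.2 q [ 0.17  0.77  0.91  0.18  1.95 -1.21]
bed pos [ -4.9 -62.4 150. ] tool x,z in bed [ 1.    -0.001 -0.006] [-0.006 -0.003 -1.   ]
now [636.8 242.8 220.3] d [ -70.8 -558.3  -50.3] rv [ 0.066 -0.518 -0.24 ] n 11
[-0.071, -0.852, 0.046, 0.05, -0.393, -0.182, -0.6]
[-0.05, -0.853, 0.054, 0.05, -0.393, -0.182, -0.6]
[-0.028, -0.853, 0.061, 0.05, -0.393, -0.182, -0.6]
[-0.007, -0.853, 0.067, 0.05, -0.393, -0.182, -0.6]
[0.015, -0.853, 0.072, 0.05, -0.393, -0.182, -0.6]
[0.037, -0.852, 0.075, 0.05, -0.393, -0.182, -0.6]
[0.06, -0.85, 0.078, 0.05, -0.393, -0.182, -0.6]
[0.082, -0.848, 0.08, 0.05, -0.393, -0.182, -0.6]
[0.104, -0.846, 0.081, 0.05, -0.393, -0.182, -0.6]
[0.126, -0.843, 0.08, 0.05, -0.393, -0.182, -0.6]
[0.148, -0.839, 0.079, 0.05, -0.393, -0.182, -0.6]
```

View pics/w14.png

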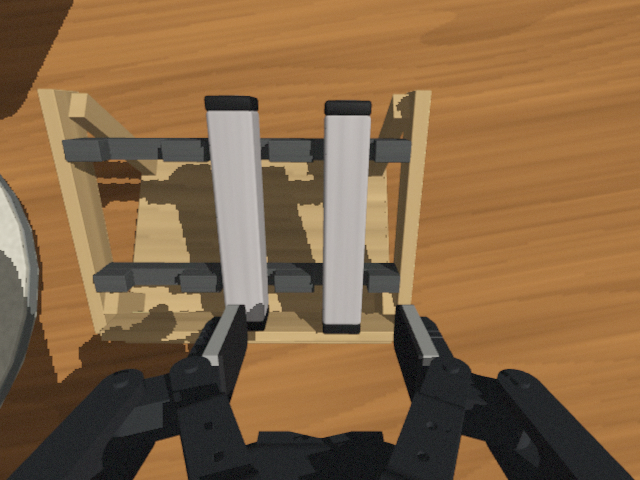

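View pics/w14c.png

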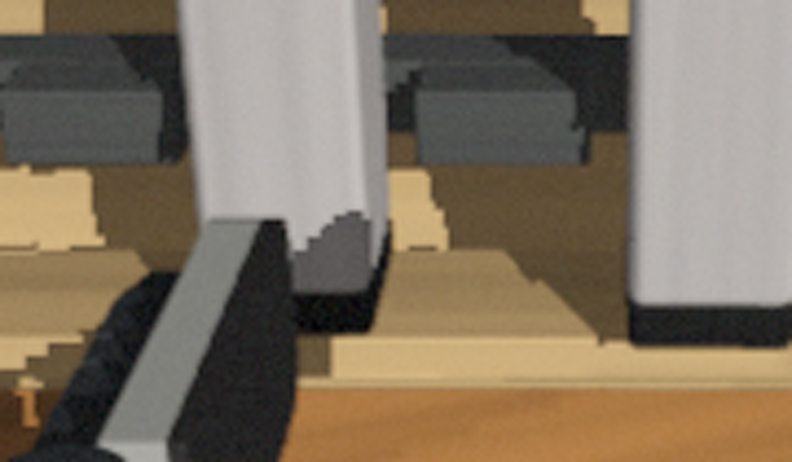

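>>> {"method": "play_rows", "body": {"deltas": [[-0.071,-0.852,0.046,0.05,-0.393,-0.182,-0.6],[-0.05,-0.853,0.054,0.05,-0.393,-0.182,-0.6],[-0.028,-0.853,0.061,0.05,-0.393,-0.182,-0.6],[-0.007,-0.853,0.067,0.05,-0.393,-0.182,-0.6],[0.015,-0.853,0.072,0.05,-0.393,-0.182,-0.6]]}}

```text
time: 19.2
eef_pos: [601.6, -11.1, 194.6]
eef_rot: [-0.077, -2.852, -0.035]
contact_force: [-0.0, -0.8, 0.9]
width: 68.2
```

>>> {"method": "play_rows", "body": {"deltas": [[0.037,-0.852,0.075,0.05,-0.393,-0.182,-0.6],[0.06,-0.85,0.078,0.05,-0.393,-0.182,-0.6],[0.082,-0.848,0.08,0.05,-0.393,-0.182,-0.6],[0.104,-0.846,0.081,0.05,-0.393,-0.182,-0.6],[0.126,-0.843,0.08,0.05,-0.393,-0.182,-0.6]]}}

```text
time: 19.82
eef_pos: [570.1, -264.2, 172.1]
eef_rot: [0.087, -3.089, -0.007]
contact_force: [0.5, -0.2, 0.9]
width: 68.4
```

>>> {"method": "play_rows", "body": {"deltas": [[0.148,-0.839,0.079,0.05,-0.393,-0.182,-0.6],[0,0,0,0,0,0,-0.6],[0,0,0,0,0,0,-0.6]]}}

```text
time: 20.2
eef_pos: [564.3, -313.5, 168.0]
eef_rot: [0.119, -3.134, -0.002]
contact_force: [-0.8, 0.9, -0.0]
width: 68.2
```

Run:
```python
from h import *
st();c=manip.capture("wrist");cv2.imwrite("pics/w15.png",c["frame"]);st()
R=downR(.075+np.pi);plan([566,-315.5,120],R)
```

```text
t 20.20 pos [ 564.3 -313.5  168. ] rot [ 1.190e-01 -3.134e+00 -2.000e-03] F [-0.78  0.89 -0.  ] M [-0.025  0.     0.007] w 68.2 q [-0.61  0.48  1.47 -0.    1.19 -2.26]
t 20.25 pos [ 564.8 -313.2  168.4] rot [ 1.210e-01 -3.134e+00 -2.000e-03] F [ 0.28  0.36 -0.77] M [ 0.05  -0.054  0.02 ] w 68.3 q [-0.61  0.48  1.47 -0.    1.19 -2.26]
now [ 564.8 -313.2  168.4] d [  1.2  -2.3 -48.4] rv [ 0.001 -0.005  0.002] n 1
[-0.02, -0.041, 0.806, 0.01, -0.041, 0.018, -1]
```

View pics/w15.png

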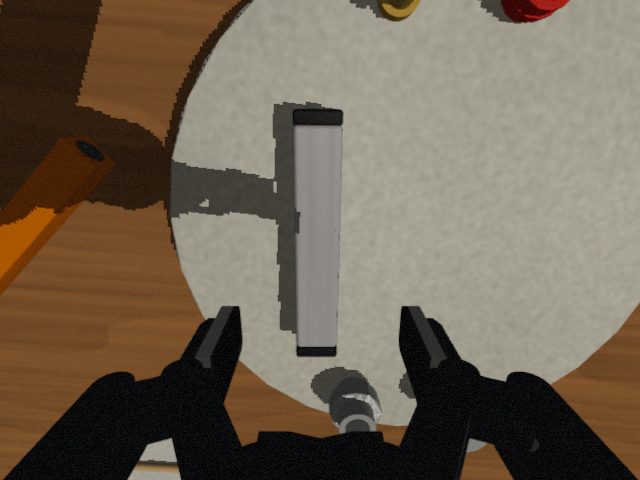

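>>> {"method": "play_rows", "body": {"deltas": [[-0.06,-0.04,0.65,0,0,0,-0.6],[0,0,0.66,0,0,0,-0.6],[0,0,0.65,0,0,0,-0.6],[0,0,0,0,0,0,1],[0,0,0,0,0,0,1]]}}

```text
time: 20.88
eef_pos: [569.7, -316.6, 52.8]
eef_rot: [0.122, -3.137, 0.002]
contact_force: [-0.9, 4.0, 1.0]
width: 32.9
```

>>> {"method": "play_rows", "body": {"deltas": [[0,0,0,0,0,0,1],[0,0,0,0,0,0,1],[0,0,0,0,0,0,1]]}}

```text
time: 21.25
eef_pos: [569.5, -317.4, 53.1]
eef_rot: [0.12, -3.138, 0.003]
contact_force: [0.5, 2.5, 5.3]
width: 30.6
```

>>> {"method": "play_rows", "body": {"deltas": [[0,0,-0.3,0,0,0,1],[0,0,-0.4,0,0,0,1],[0,0,-0.4,0,0,0,1],[0,0,0,0,0,0,1],[0,0,0,0,0,0,1]]}}

```text
time: 21.88
eef_pos: [568.2, -317.0, 117.2]
eef_rot: [0.12, -3.135, 0.001]
contact_force: [-0.5, -0.3, -4.9]
width: 30.9
```

Run:
```python
from h import *
st();c=manip.capture("wrist");cv2.imwrite("pics/w16.png",c["frame"]);st()
c=manip.capture("top");cv2.imwrite("pics/t16.png",c["frame"]);st()
```

```text
t 21.88 pos [ 568.2 -317.   117.2] rot [ 1.200e-01 -3.135e+00  1.000e-03] F [-0.51 -0.29 -4.87] M [ 0.027  0.134 -0.   ] w 30.9 q [-0.61  0.54  1.51 -0.    1.09 -2.26]
t 21.93 pos [ 567.9 -316.8  116.7] rot [ 0.12  -3.134 -0.   ] F [-0.28 -0.04 -3.62] M [0.008 0.107 0.068] w 30.7 q [-0.61  0.54  1.51 -0.    1.09 -2.26]
t 21.98 pos [ 567.9 -316.7  116.5] rot [ 1.200e-01 -3.134e+00 -1.000e-03] F [-0.37 -0.06 -5.3 ] M [-0.003  0.183 -0.075] w 30.6 q [-0.61  0.54  1.51 -0.    1.09 -2.26]
```

View pics/w16.png

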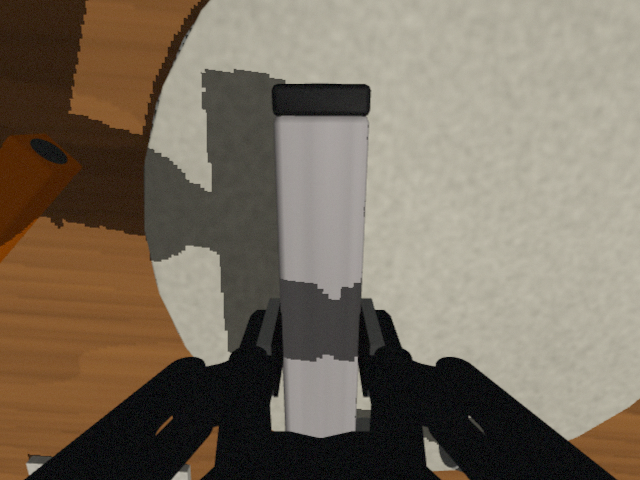

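Run:
```python
from h import *
B=bedtool(P0,0)
R=downR(.075+np.pi)
a=([574,-262,203],R);plan(*a,g=1,step=52);h=(bp(-5,80,117),B);print(h[0]); plan(*h,start=a,g=1,step=54)
```

```text
now [ 567.9 -316.7  116.5] d [ 6.1 54.7 86.5] rv [ 0.001 -0.005  0.001] n 2
[-0.081, 0.451, -0.721, 0.002, -0.022, 0.006, 1]
[-0.083, 0.451, -0.721, 0.002, -0.022, 0.006, 1]
[598.4262721  104.54318901 193.82497224]
now [ 574. -262.  203.] d [ 24.4 366.5  -9.2] rv [-0.064  0.521  0.239] n 7
[-0.123, 0.866, 0.022, -0.076, 0.62, 0.284, 1]
[-0.095, 0.869, 0.022, -0.076, 0.62, 0.284, 1]
[-0.067, 0.872, 0.024, -0.076, 0.62, 0.284, 1]
[-0.039, 0.874, 0.028, -0.076, 0.62, 0.284, 1]
[-0.012, 0.874, 0.034, -0.076, 0.62, 0.284, 1]
[0.015, 0.874, 0.042, -0.076, 0.62, 0.284, 1]
[0.042, 0.872, 0.052, -0.076, 0.62, 0.284, 1]
```

View pics/t16.png

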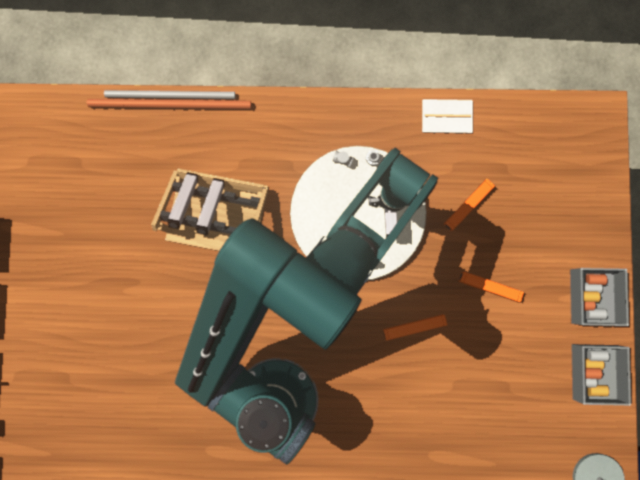

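>>> {"method": "play_rows", "body": {"deltas": [[-0.081,0.451,-0.721,0,-0.02,0.006,1],[-0.083,0.451,-0.76,0,-0.02,0.006,1],[-0.123,0.866,-0.02,-0.076,0.62,0.284,1],[-0.095,0.869,0.022,-0.076,0.62,0.284,1],[-0.067,0.872,0.024,-0.076,0.62,0.284,1]]}}

```text
time: 22.6
eef_pos: [584.9, -103.8, 204.3]
eef_rot: [-0.043, -2.916, -0.027]
contact_force: [0.6, -0.5, -4.3]
width: 31.2
```

>>> {"method": "play_rows", "body": {"deltas": [[-0.039,0.874,0.028,-0.076,0.62,0.284,1],[-0.012,0.874,0.034,-0.076,0.62,0.284,1],[0.015,0.874,0.042,-0.076,0.62,0.284,1],[0.042,0.872,0.06,-0.076,0.62,0.284,1],[0,0,0,0,0,0,1]]}}

```text
time: 23.22
eef_pos: [598.8, 107.9, 196.0]
eef_rot: [-0.216, -2.609, -0.059]
contact_force: [0.6, -0.7, -4.4]
width: 30.5
```

Run:
```python
from h import *
st();inbed()
B=bedtool(P0,0)
a=(bp(-5,80,36),B);plan(*a,g=1,step=45)
```

```text
t 23.23 pos [598.8 107.9 196. ] rot [-0.216 -2.609 -0.059] F [ 0.56 -0.74 -4.45] M [-0.162 -0.481  0.06 ] w 30.5 q [ 0.01  0.7   1.13  0.09  1.84 -1.39]
bed pos [ -3.8  76.6 118.8] tool x,z in bed [1.    0.004 0.001] [ 0.001  0.002 -1.   ]
now [598.8 107.9 196. ] d [-40.3   3.5 -72.4] rv [-0.002 -0.001  0.004] n 2
[-0.011, -0.027, 0.69, -0.007, -0.005, 0.017, 1]
[-0.011, -0.028, 0.69, -0.007, -0.005, 0.017, 1]
```

>>> {"method": "play_rows", "body": {"deltas": [[-0.011,-0.01,0.69,0,0,0,1],[-0.011,-0.01,0.69,0,0,0,1],[0,0,0,0,0,0,1],[0,0,0,0,0,0,1]]}}

```text
time: 23.72
eef_pos: [560.6, 109.1, 127.4]
eef_rot: [-0.222, -2.614, -0.059]
contact_force: [0.5, -0.6, -4.8]
width: 30.6
```

Run:
```python
from h import *
st();inbed();c=manip.capture("wrist");cv2.imwrite("pics/w17.png",c["frame"])
```

```text
t 23.73 pos [560.6 109.1 127.4] rot [-0.222 -2.614 -0.059] F [ 0.54 -0.63 -4.76] M [-0.021 -0.461  0.007] w 30.6 q [ 0.01  0.7   1.29  0.09  1.66 -1.4 ]
bed pos [-5.2 81.9 40.5] tool x,z in bed [ 1.    -0.    -0.004] [-0.004  0.    -1.   ]
```

View pics/w17.png

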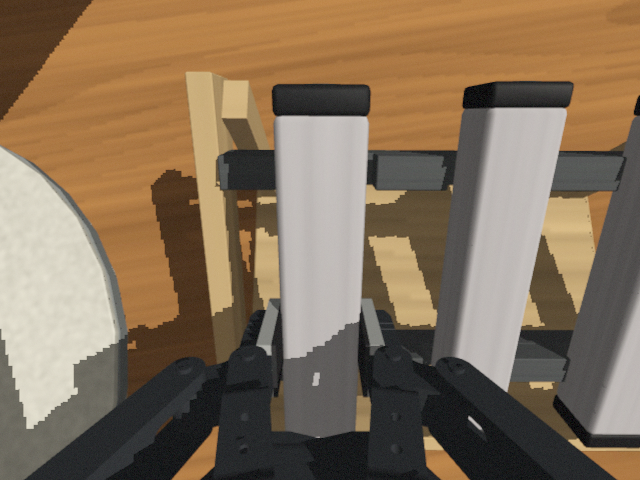

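>>> {"method": "play_rows", "body": {"deltas": [[0,0.03,0.15,0,0.03,0,1],[0,0,0.15,0,0,0,1],[0,0,0.03,0,0,0,1],[0,0,0,0,0,0,1]]}}

```text
time: 24.28
eef_pos: [549.4, 113.1, 109.4]
eef_rot: [-0.221, -2.608, -0.059]
contact_force: [0.0, -0.0, -4.1]
width: 30.9
```

Run:
```python
from h import *
st();inbed();c=manip.capture("wrist");cv2.imwrite("pics/w18.png",c["frame"][100:330])
```

```text
t 24.27 pos [549.4 113.1 109.4] rot [-0.221 -2.608 -0.059] F [ 0.04 -0.01 -4.15] M [-0.056 -0.502 -0.044] w 30.9 q [ 0.02  0.71  1.33  0.09  1.62 -1.4 ]
bed pos [-4.1 79.8 19. ] tool x,z in bed [1.    0.    0.002] [ 0.002  0.001 -1.   ]
```

View pics/w18.png

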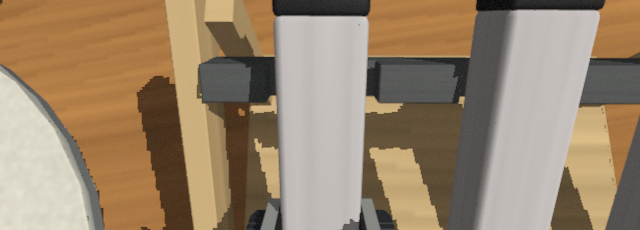

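>>> {"method": "play_rows", "body": {"deltas": [[-0.015,0.008,0.05,0,0,0,1],[0,0,0.03,0,0,0,1],[0,0,0,0,0,0,1]]}}

```text
time: 24.7
eef_pos: [547.8, 113.8, 104.7]
eef_rot: [-0.221, -2.608, -0.059]
contact_force: [-0.0, -0.0, -4.7]
width: 30.9
```

>>> {"method": "play_rows", "body": {"deltas": [[0,0,0.03,0,0,0,1],[0,0,0,0,0,0,1]]}}

```text
time: 24.95
eef_pos: [547.7, 113.9, 104.0]
eef_rot: [-0.221, -2.609, -0.059]
contact_force: [2.4, -0.7, 1.6]
width: 30.7
```

Run:
```python
from h import *
st();inbed()
```

```text
t 24.95 pos [547.7 113.9 104. ] rot [-0.221 -2.609 -0.059] F [ 2.35 -0.65  1.57] M [-0.075 -0.172 -0.001] w 30.7 q [ 0.02  0.72  1.34  0.09  1.6  -1.4 ]
bed pos [-5.2 79.4 13.4] tool x,z in bed [1.    0.    0.001] [ 0.001  0.001 -1.   ]
```

Contact is light, at the expected height (z = 13.4). Releasing and retracting.

>>> {"method": "play_rows", "body": {"deltas": [[0,0,0,0,0,0,1],[0,0,0,0,0,0,-0.3],[0,0,0,0,0,0,-0.3],[0,0,0,0,0,0,-0.3]]}}

```text
time: 25.45
eef_pos: [546.8, 114.0, 103.1]
eef_rot: [-0.221, -2.607, -0.059]
contact_force: [-0.2, -0.4, -0.2]
width: 54.9
```

>>> {"method": "play_rows", "body": {"deltas": [[0,0,-0.6,0,0,0,-0.3],[0,0.4,-0.8,0,0,0,-0.3],[0,0.8,-0.8,0,0,0,-0.3],[0,0.2,-0.3,0,0,0,-0.3],[0,0,0,0,0,0,-0.3]]}}

```text
time: 26.08
eef_pos: [633.9, 181.7, 230.5]
eef_rot: [-0.219, -2.611, -0.059]
contact_force: [-0.2, 0.0, -0.5]
width: 55.3
```

Run:
```python
from h import *
st();inbed()
c=manip.capture("wrist");cv2.imwrite("pics/w19.png",c["frame"])
cv2.imwrite("pics/w19c.png",cv2.resize(c["frame"][215:345,180:460],None,fx=2.85,fy=4,interpolation=cv2.INTER_CUBIC))
for x in (-92,-97): print(x,proj(c,np.r_[P0[:2],95]+np.array([[x,0,0],[x,0,22],[x,0,32]])@bedR(P0[2]).T).round(1).tolist())
c=manip.capture("scene");cv2.imwrite("pics/s19.png",cv2.resize(c["frame"][190:390,360:570],None,fx=3.5,fy=3,interpolation=cv2.INTER_CUBIC))
```

```text
t 26.07 pos [633.9 181.7 230.5] rot [-0.219 -2.611 -0.059] F [-0.15  0.   -0.46] M [-0.035 -0.22  -0.022] w 55.3 q [ 0.1   0.74  0.95  0.14  1.95 -1.29]
bed pos [ -5.6  -2.  159.7] tool x,z in bed [ 1.     0.002 -0.001] [-0.001  0.001 -1.   ]
-92 [[319.3, 307.3], [319.2, 319.7], [319.2, 325.8]]
-97 [[319.3, 312.0], [319.2, 324.6], [319.2, 330.8]]
```

View pics/w19.png

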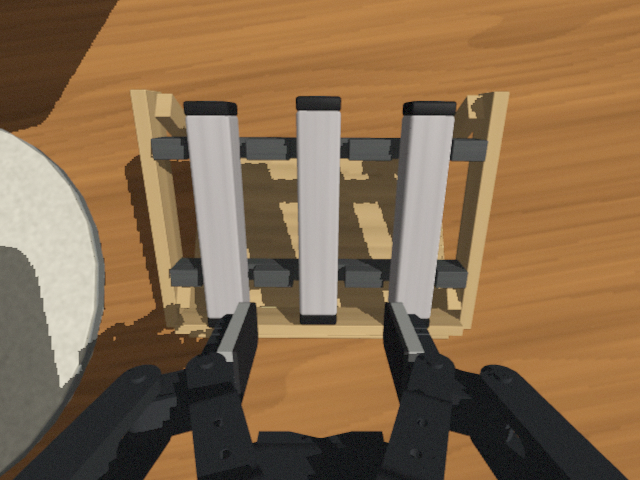

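View pics/w19c.png

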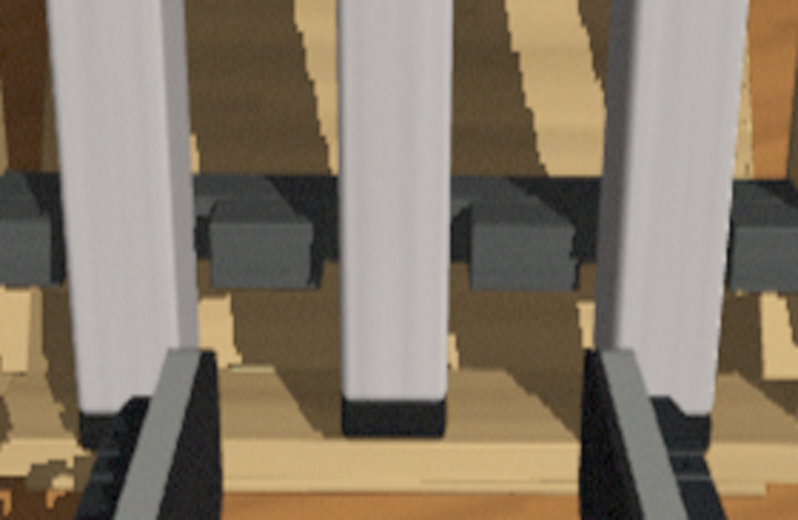

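View pics/s19.png

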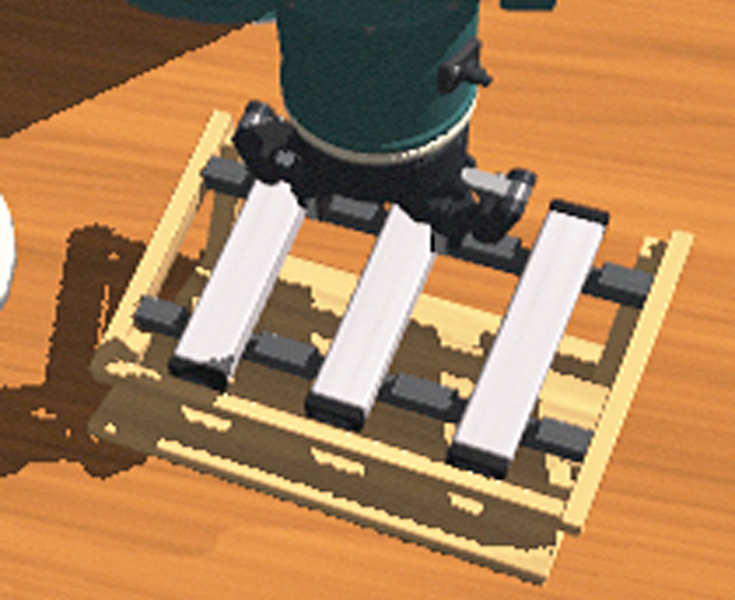

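>>> {"method": "play_rows", "body": {"deltas": [[0,0,-0.5,0,0,0,-0.3],[0,0,-0.7,0,0,0,-0.3],[0,0,-0.4,0,0,0,-0.3],[0,0,0,0,0,0,-0.3],[0,0,0,0,0,0,-0.3]]}}

```text
time: 26.8
eef_pos: [679.3, 172.2, 310.9]
eef_rot: [-0.222, -2.605, -0.058]
contact_force: [-0.3, -0.2, -0.5]
width: 55.7
```

Run:
```python
from h import *
st()
c=manip.capture("scene");f=c["frame"];cv2.imwrite("pics/s20.png",f)
a=cv2.imread("pics/scene0.png")
k=lambda x:cv2.resize(x[200:345,180:370],None,fx=2.1,fy=2.1,interpolation=cv2.INTER_CUBIC)
r=cv2.resize(f[200:345,375:565],None,fx=2.1,fy=2.1,interpolation=cv2.INTER_CUBIC)
w=manip.capture("wrist")["frame"]
cv2.imwrite("pics/cmp.png",np.vstack([np.hstack([k(a),k(f)]),np.hstack([r,cv2.resize(w[100:330,150:490],(r.shape[1],r.shape[0]))])])[:600])
```

```text
t 26.80 pos [679.3 172.2 310.9] rot [-0.222 -2.605 -0.058] F [-0.29 -0.22 -0.51] M [-0.115 -0.287 -0.033] w 55.7 q [ 0.08  0.78  0.69  0.15  2.18 -1.26]
```

View pics/cmp.png

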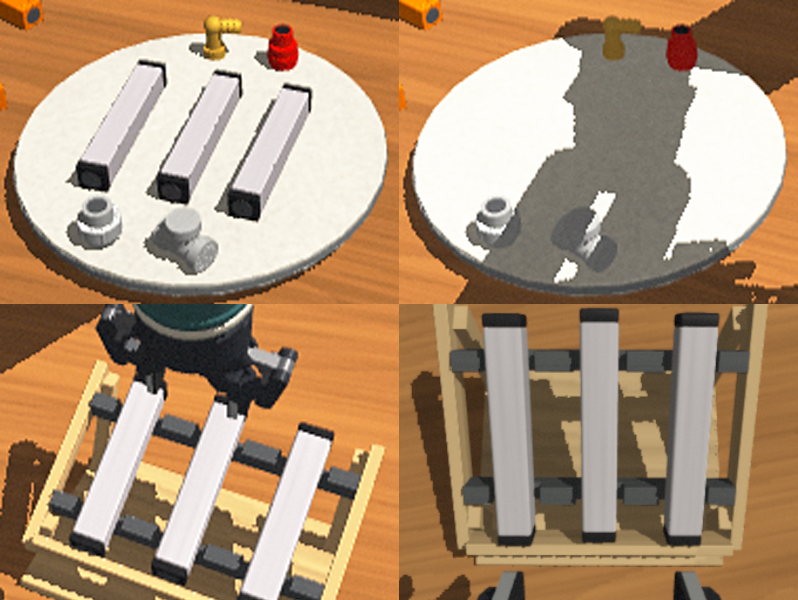

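The fittings have not moved: each is at the same pixels before and after. All three bars lie between their guide blocks near the stop, and the arm is touching nothing. Handing in.

```bash
python3 -c "
from station import manip
print(manip.finish_job())"
```

```text
the job is handed in; nothing more can be done
None
```

All three bare-aluminium bars are in the rack, one to a berth, and I handed the job in at about 27 s of the 72 s allowed. I laid each bar down until the wrist force showed contact with the rails, eased or kept the press light, released it and backed straight off.

- **Heavy ends:** I lifted each bar at its middle and read the wrist moment: about -0.14, +0.12 and +0.14 N m. Each bar then went in with the end I read as heavy on the low side. All three had that end on the same side of the gripper. I did not regrasp a bar turned round to rule out a sensor bias, but the readings match the 0.11 to 0.16 N m you gave.
- **Last checks:** The pictures show all three bars flat and between their guide blocks, with the arm clear of everything. The turntable fittings stand where they did at the start. I did not touch the orange look-alikes.
- **Gaps to the foot stop:** By my estimate from the pictures, the two outer bars are about 4 mm from the stop and the middle one about 7 mm, against the nominal 5 mm. I left the middle bar as it was.
- **Disagreement:** The camera views disagreed by a few mm on the rack's position, but the contact heights I felt came within about 1 mm of what I expected.

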